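# Hang up the depth gauge with an S-hook

### The arm

A 6-joint arm with a two-finger parallel gripper is mounted at the origin on the work surface. World frame = base frame: x ahead of the robot, y to its left, z up, the work surface at z = 0. Lengths are in m, angles in rad, forces in N, time in s.
With the tool pointing down it reaches from about 0.325 to 0.775 m from the base axis. Payload 9.3 kg.
Tool frame: the origin (TCP) lies on the centre line of the jaws, within the pads' length; the fingertips stand 19 mm ahead of it and the grasp point (between the pads) is the TCP (bot.nose_length is the distance from the TCP to the fingertips, in m); z points along the fingers, y is the direction in which the jaws open and shut (so a half turn about z gives the same grasp; the last joint's range is limited). The gripper opens to 85 mm and grips with 20 to 120 N. Pads are 22 mm wide; open, the fingers measure 114 mm over their backs; the gripper's body (76 mm by 85 mm) begins 54 mm behind the grasp point. The pads swing forward as they close: fully open they stand 13 mm farther back than shut.
Start: joints at [-1.365, 0.259, 0.021, 1.334, 0, 1.418], TCP at [0.193, -0.515, 0.25] pointing down, gripper open.
Joint ranges: [-3.04, 3.04], [-0.91, 1.82], [-1.04, 1.36], [-1.92, 1.95], [-1.52, 1.45], [-3.14, 3.14]. Speed limits (rad/s): [2.22, 2.22, 2.79, 3.14, 3.14, 3.14].

### API

Orientations are given as a unit quaternion [x, y, z, w].
In Python, from bench import bot, get_image, camera_model gives the robot as it stands. The module is installed in compiled form; this text tells all that it offers.
- The arm moves only by the shell command python3 -m handwheel 'ROWS' [FORCE]. ROWS is JSON, a list of rows, each an object with "rotation": the turn, a rotation vector about the world's x, y, z in degrees, a list of three; "delta_pos": the shift along the world's x, y, z in m, a list of three; "gripper": the finger opening in m, from 0 to 0.0854. A call has 1 to 20 rows; each row is the pose to reach, as a shift and turn from the pose commanded when the call began; what a row does not reach only later rows make up. A row lasts 1/10 s, in which the tool goes at most 50 mm and 8.59 degrees, less where a joint would pass 70% of its speed; a pose out of reach is approached as far as the arm can. A call with a gripper value outside its range is refused whole. The fingers move at their own pace and stop on an object; FORCE is the grip in N (left out, the last holds). Time passes only in rows, so rows that repeat a pose let the fingers close. It gives the time, the measured TCP pose, the force and the opening at its end, in the units of the state.
- bot.observe(): the state, without advancing time (a new reading comes with each control period).
- get_image(name): name is "scene" or "side" or "wrist"; returns (picture, depth): 420x560x3 uint8, blue, green, red; 420x560 float32, m along the optical axis (not along the pixel's ray), 0 where there is no reading.
- camera_model(name): a dict with "mtx" (3x3 intrinsics, pixels), "R" (3x3) and "t" (3): a world point X has camera coordinates R X + t. Camera axes: x right, y down, z forward; pixel columns grow to the right and rows downward; lengths in m; the calibration is good to about 2 mm. A picture is of the moment at which its call begins: read the wrist's pose just before it. camera_model takes no time and is no camera call; for the wrist camera it gives the pose at the moment of the call.
- bot.close_job(): hands the job in, once; it reports no verdict.
The state is a dict: "time": time; "qpos": joint angles; "qvel": joint speeds; "joint_efforts": joint torques, N m; "ee_pos": TCP position; "tcp_rot": TCP orientation; "force": force on the tool from outside, world axes, zero at the start; "ft_torque": the same for the moment, N m; "finger_gap": finger opening in m.
Only numpy, scipy, OpenCV 4.12 (cv2) and the standard library are available. Lean on these libraries where they do the work, as an engineer would, in place of code of your own. Each camera call takes 0.05 s, during which the arm holds its last target.

### The job

Put the blue depth gauge away: take the S-hook by its brass block, work its lower end through the small hole at the top of the gauge's steel rule, lift the gauge out of its rest with the hook and hang the hook's upper end over the rod of the rail. Feel your way gently - never jab, knock or drop the gauge, and do not touch it with the gripper - and let go with gauge and hook hanging securely on the rod, with no more than a gentle sway, and nothing else disturbed.

Things in the scene. Friction and masses are not known exactly. Their poses are not given: they have to be found in the camera images.
- hook_grip (a point): Grasp point of the S-hook (5 mm steel wire, 114 mm tall, 80 g, flat in its x-z plane, z up). On the shank axis inside its brass block, 14 (x) x 12 (y) mm, 44 mm tall: 13 mm below the block's top, 31 mm above its bottom, which rests on the oak block. Grip from above, fingers on the faces looking along y. Lift straight up, 55 mm or more, out of the oak block's slot.
- hook: The S-hook's LOWER crook. Origin on the shank axis, 77 mm straight below hook_grip. Wire centre line in (x, z) mm from here: brass block's bottom (0,46), (6,41), (23,34), (28,29), (29,6), flat bottom from (25,0) to (17,0), (13,3), free end (9,11). So it opens upwards and to -x; underside at z -2.5, top of the free end at z 13.5, its outermost point at x 6.5.
- hook_peak (a point): The S-hook's UPPER crook, roof-shaped, open downwards on the hook's +x side. This point is the wire centre at the peak: x +18, z +32 mm from hook_grip. From here (x, z) mm the centre line falls to the shank via (-14,-9), (-18,-20), and to the free end via (14,-9), (17,-19); the free end reaches down to -21.5. An 8 mm rod seated in the peak has its axis 8 mm below this point.
- hook_block: Fixed oak block 80 (x) x 60 mm, 60 mm tall, in whose slot the hook stands; origin at the centre of its underside.
- gauge: Depth gauge, 0.2-0.31 kg: blue T-base 90 (y) x 18 (x) x 26 mm tall, a steel rule 34 mm wide (y), 4 mm thick (x) straight up from its middle. Origin: centre of the base's underside, z up. The rule is clamped tightly at a height that varies and is NOT measured: its top is 115 to 146 mm above the origin, to be found by feel or sight. The base has 1.5 mm play in its rest, so the rule rocks a little.
- gauge_mid (a point): Centre of the gauge's blue base, 13 mm above its underside; same axes. The hang hole goes through the rule along x: 12 mm wide (y), 21 mm tall, centred across the rule, its centre 20.5 mm below the rule's top end (10 mm of steel above the hole). The rule's lower end sticks out at most 11 mm under the base. The brass screw is for looks.
- rest: Fixed wooden rest, 106 (y) x 40 mm (x); origin at the centre of its underside. The gauge's base stands in its groove, 30 mm above this origin, between walls that rise to 46 mm; raise the gauge 30 mm to be clear of it.
- rail_mid (a point): Middle of the rail's hanging rod, on its axis: a fixed dark steel rod 8 mm thick along this point's y axis, 275 mm above the table, 248 mm clear between two square posts. Below is a base board 90 mm deep (x), 18 mm thick. The hanging gauge reaches at most 136 mm below the wire it hangs on.
- rail: The rail as a whole; origin at the centre of its base board's underside, straight below rail_mid, same axes.
- tape: Yellow tape measure, bystander, about 62 x 34 x 60 mm, origin under its centre.
- cup: Blue plastic cup, bystander, 76 mm across, 85 mm tall.
- driver: Red-handled screwdriver lying on the table, bystander.
- hammer: Hammer lying on the table, bystander.
- glue: White glue bottle, bystander, 56 mm across, 150 mm tall.
- offcut: Wood offcut, bystander, 140 x 45 x 20 mm.
- tin: Tin can with green label, bystander, 72 mm across, 70 mm tall.

How it is judged:
On the way, in this order (a step that is already met when the one before it is completed fails the run):
1. the S-hook is lifted out of its block (z of hook in the frame of hook_block above 0.065 m and contact force between hook and the fingers above 1 N), for 0.2 s.
2. the gauge hangs on the held hook, clear of its rest (contact force between hook and gauge above 0.8 N and z of gauge in the frame of rest above 0.05 m and contact force between hook and the fingers above 1 N), for 0.3 s.
At the end, for the whole second after the job is handed in: The hook hangs on the rod (its origin within 170 mm of the rod's middle, loading the rail with over 1.2 N), the gauge hangs on the hook (over 0.8 N between them), upright within 0.35 rad, its base over 20 mm above the table, both moving slower than 0.25 m/s (contact force between hook and rail above 1.2 N and contact force between hook and gauge above 0.8 N and distance between hook and rail_mid below 0.17 m and height (world z) of gauge above 0.02 m and angle between gauge's own z axis and vertical below 0.35 rad and linear speed of each of gauge, hook below 0.25 m/s); the robot touches nothing.
It fails at once if the gauge is jabbed or forced: more than 20 N between it and the hook (contact force between gauge and hook above 20 N).
It fails at once if the gauge is knocked or dropped: more than 45 N of contact on it in all (contact force between gauge and anything else above 45 N).
It fails at once if the gripper or arm touches the gauge (contact force between gauge and the fingers above 1 N or contact force between gauge and the arm above 1 N).
It fails at once if a bystander is moved more than 30 mm (distance of any of tape, cup, driver, hammer, glue, offcut, tin from where it was at the start of the episode above 0.03 m).
It also fails if it takes over 69 s, if anything falls off the work surface, if the arm or the gripper's body presses on something with over 40 N, if the wrist force passes 120 N, or if a joint passes its speed limit or range.

## Working session

There is one attempt and no reset: what is moved stays moved. The work goes in short steps, Python scripts to look and compute and a shell command to move; the robot and the scene stay as the last step left them, time stands still between calls to the robot, and variables do not carry over. Pictures are saved under pics/ and viewed, and the job is handed in when it is done.

```bash
mkdir -p pics; ls; cat > h.py <<'E'
import numpy as np, cv2
from bench import bot, get_image, camera_model
def shot(name, tag):
    m=camera_model(name); im,d=get_image(name)
    cv2.imwrite(f'pics/{tag}.png',im); np.savez(f'pics/{tag}.npz',im=im,d=d,K=m['mtx'],R=m['R'],t=m['t'])
def load(tag): 
    return np.load(f'pics/{tag}.npz')
def cloud(tag):
    z=load(tag); d=z['d']; K=z['K']; h,w=d.shape
    u,v=np.meshgrid(np.arange(w),np.arange(h))
    c=np.stack([(u-K[0,2])/K[0,0]*d,(v-K[1,2])/K[1,1]*d,d],-1)
    P=(c-z['t'])@z['R']; P[d==0]=np.nan
    return P,z['im']
def proj(tag,X):
    z=load(tag); c=np.atleast_2d(X)@z['R'].T+z['t']; p=c@z['K'].T; return p[:,:2]/p[:,2:]
E
python3 - <<'E'
from h import *
shot('scene','s0'); shot('side','d0'); shot('wrist','w0')
s=bot.observe(); print(s)
for n in('scene','side'):
    m=camera_model(n); print(n,-m['R'].T@m['t'],m['R'][2],m['mtx'][0,0])
E
```

```text
pics
{'time': 0.15, 'qpos': array([-1.36461933e+00,  2.59065187e-01,  2.09786481e-02,  1.33367718e+00,
       -1.05437661e-05,  1.41820245e+00]), 'qvel': array([ 0.00284476, -0.00142332,  0.00372522,  0.00030314,  0.00045641,
        0.00042217]), 'joint_efforts': array([ 3.41514053e-03, -5.55970752e+01,  3.44662678e+01,  1.13283464e-02,
       -2.08631600e-04,  5.15300442e-06]), 'ee_pos': array([ 0.19307934, -0.51481675,  0.24982052]), 'tcp_rot': array([ 9.83953417e-01,  1.78424885e-01, -1.82273982e-05, -4.83380740e-04]), 'force': array([-0.18790538,  0.00089291,  0.59955552]), 'ft_torque': array([ 0.01150183, -0.03571784,  0.00344978]), 'finger_gap': 0.08555407685497059}
scene [ 0.72336262 -0.48854891  1.0162107 ] [-0.21570868  0.43475783 -0.8743314 ] 386.71359314371927
side [0.36249669 1.23009428 0.90050423] [ 0.1111028  -0.86154754 -0.49537058] 464.0126217120116
```

View pics/s0.png

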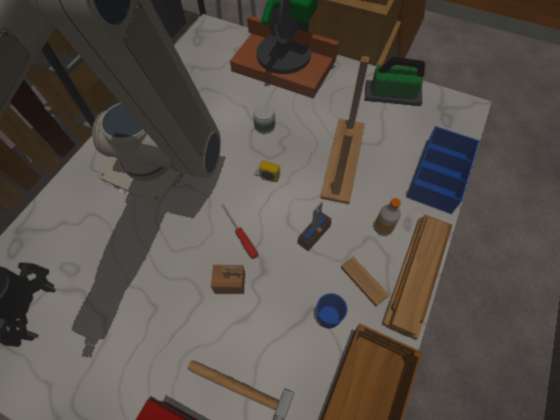

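View pics/d0.png

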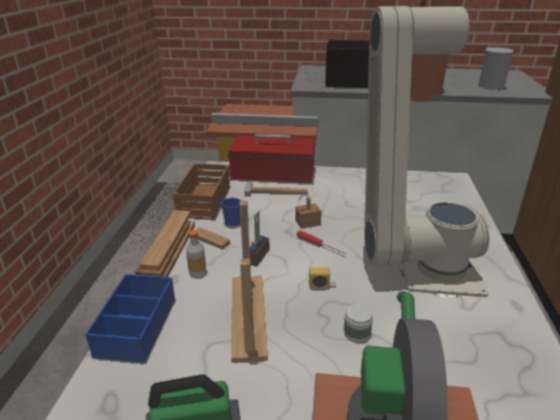

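View pics/w0.png

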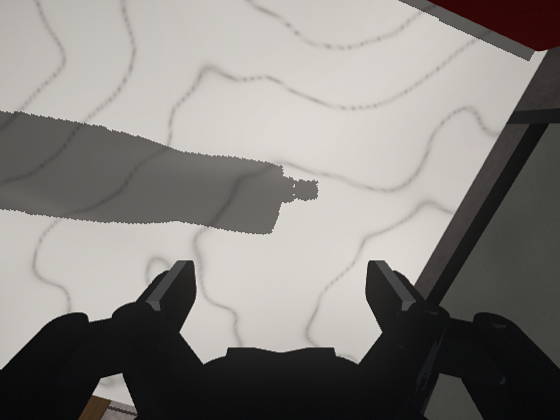

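The scene shows the oak block with the hook near (228,277), the gauge in its rest near (315,228) and the rail near (345,160). Next I'll measure these from depth.

```bash
python3 - <<'E'
from h import *
P,im=cloud('s0')
# table check
for (u,v) in [(228,285),(215,268),(242,268),(315,228),(318,208),(343,190),(345,160),(362,65),(338,185),(265,165),(240,240),(386,217),(331,310),(365,280),(264,118),(200,370),(283,405)]:
    print((u,v),np.round(P[v,u],3))
def crop(n,im,u0,v0,u1,v1,f):
    c=cv2.resize(im[v0:v1,u0:u1],None,fx=f,fy=f,interpolation=cv2.INTER_CUBIC); return c
c1=crop('',im,200,250,260,300,6); c2=crop('',im,285,195,345,255,6)
cv2.imwrite('pics/c1.png',np.hstack([cv2.copyMakeBorder(c1,0,60,0,0,0),c2]))
# oak block top: z~0.06
def top(P,u0,v0,u1,v1,zl,zh):
    Q=P[v0:v1,u0:u1].reshape(-1,3); Q=Q[(Q[:,2]>zl)&(Q[:,2]<zh)]
    r=cv2.minAreaRect((Q[:,:2]*1000).astype(np.float32)); print(len(Q),r,Q[:,2].mean()); return Q
top(P,200,250,260,305,0.052,0.066)
top(P,200,250,260,305,0.066,0.2)
top(P,285,195,345,255,0.03,0.06)
top(P,285,195,345,255,0.06,0.2)
top(P,300,40,380,215,0.26,0.30)
top(P,300,110,380,215,0.01,0.026)
P,im=cloud('d0')
cv2.imwrite('pics/c2.png',crop('',im,230,190,330,270,7))
top(P,290,190,330,230,0.052,0.066)
top(P,290,190,330,230,0.066,0.2)
top(P,250,205,275,268,0.062,0.2)
top(P,225,195,262,350,0.265,0.29)
E
```

```text
(228, 285) [ 0.451 -0.261  0.059]
(215, 268) [ 0.398 -0.235  0.061]
(242, 268) [ 0.463 -0.206  0.064]
(315, 228) [ 0.589 -0.014  0.059]
(318, 208) [ 0.588 -0.008  0.159]
(343, 190) [0.61  0.163 0.017]
(345, 160) [0.6   0.14  0.189]
(362, 65) [0.539 0.4   0.277]
(338, 185) [0.597 0.136 0.072]
(265, 165) [0.368 0.117 0.062]
(240, 240) [ 0.404 -0.119  0.015]
(386, 217) [0.755 0.079 0.097]
(331, 310) [ 0.714 -0.192  0.006]
(365, 280) [ 0.766 -0.083  0.021]
(264, 118) [0.284 0.278 0.07 ]
(200, 370) [ 0.485 -0.466  0.028]
(283, 405) [ 0.697 -0.449  0.025]
609 ((436.64727783203125, -239.64889526367188), (80.83673095703125, 60.021846771240234), 25.413423538208008) 0.060277359990027056
91 ((450.706298828125, -234.69021606445312), (43.53443908691406, 12.476468086242676), 20.470569610595703) 0.1014775068651103
447 ((587.23681640625, -5.820789337158203), (107.80547332763672, 40.892127990722656), 74.52962493896484) 0.04855408303139002
174 ((588.1394653320312, -11.466911315917969), (70.52250671386719, 11.668569564819336), 76.14196014404297) 0.11898120024021426
433 ((566.966796875, 278.5438232421875), (21.823360443115234, 292.4247741699219), 11.294180870056152) 0.2806161317006256
1702 ((566.5791015625, 281.6702880859375), (90.10611724853516, 325.71026611328125), 11.296651840209961) 0.01908203419044324
200 ((437.15863037109375, -237.08511352539062), (82.37601470947266, 74.94173431396484), 23.724924087524414) 0.05676922313716951
66 ((448.8419494628906, -226.38092041015625), (45.07847595214844, 19.86087989807129), 34.21059799194336) 0.09394243904110162
164 ((585.823486328125, -1.4455299377441406), (43.06301498413086, 7.632016658782959), 72.25692749023438) 0.11620024173095186
367 ((566.3419189453125, 282.3017578125), (20.956382751464844, 295.7228088378906), 11.080185890197754) 0.27882958946154013
```

View pics/c1.png

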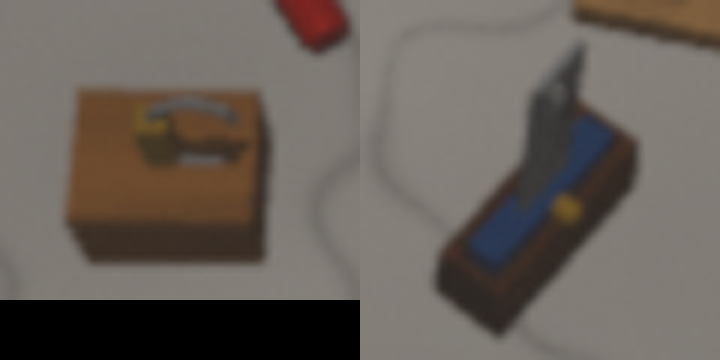

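View pics/c2.png

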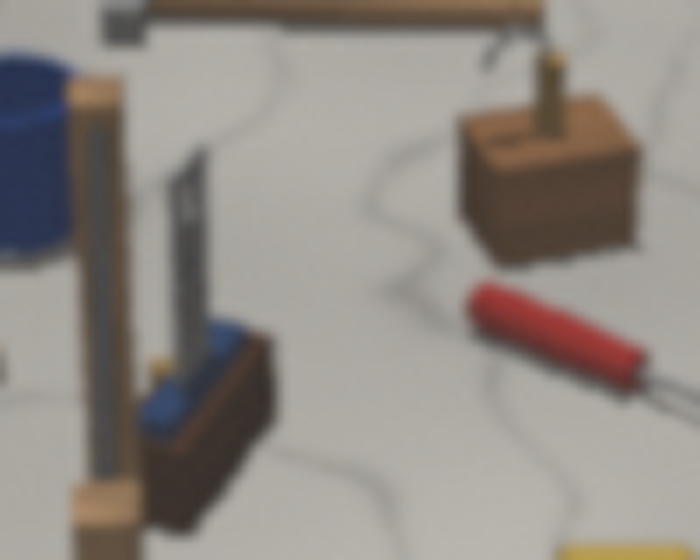

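```bash
python3 - <<'E'
from h import *
from scipy.spatial.transform import Rotation as Ro
s=bot.observe(); m=camera_model('wrist')
R=Ro.from_quat(s['tcp_rot']).as_matrix()
C=-m['R'].T@m['t']; print('cam in tcp',R.T@(C-s['ee_pos']),'axes in tcp',(R.T@m['R'].T).round(3), m['mtx'][0,0],'tool x world',R[:,0],'tool y',R[:,1])
E
```

```text
cam in tcp [ 0.07231014  0.00028561 -0.1234421 ] axes in tcp [[-0.    -0.959 -0.283]
 [ 1.    -0.     0.   ]
 [-0.    -0.283  0.959]] 289.4163885530752 tool x world [9.36329120e-01 3.51123568e-01 1.36624485e-04] tool y [ 0.35112353 -0.93632865 -0.00095775]
```

```bash
python3 -m handwheel '[{"rotation":[0,0,0],"delta_pos":[0.03,0.035,-0.005],"gripper":0.085},{"rotation":[0,0,0],"delta_pos":[0.064,0.07,-0.01],"gripper":0.085},{"rotation":[0,0,1],"delta_pos":[0.096,0.105,-0.02],"gripper":0.085},{"rotation":[0,0,2],"delta_pos":[0.128,0.14,-0.025],"gripper":0.085},{"rotation":[0,0,3],"delta_pos":[0.16,0.175,-0.03],"gripper":0.085},{"rotation":[0,0,4],"delta_pos":[0.192,0.21,-0.04],"gripper":0.085},{"rotation":[0,0,4.5],"delta_pos":[0.224,0.245,-0.045],"gripper":0.085},{"rotation":[0,0,4.5],"delta_pos":[0.245,0.27,-0.05],"gripper":0.085},{"rotation":[0,0,4.5],"delta_pos":[0.257,0.28,-0.05],"gripper":0.085},{"rotation":[0,0,4.5],"delta_pos":[0.257,0.28,-0.05],"gripper":0.085},{"rotation":[0,0,4.5],"delta_pos":[0.257,0.28,-0.05],"gripper":0.085}]'; python3 - <<'E'
from h import *
shot('wrist','w1')
P,im=cloud('w1')
cv2.imwrite('pics/w1b.png',cv2.resize(im[100:360,120:460],None,fx=2.2,fy=2.2,interpolation=cv2.INTER_CUBIC))
E
```

```text
time: 1.25
ee_pos: [0.45, -0.2349, 0.2001]
tcp_rot: [0.976, 0.217, -0.0, -0.0]
force: [-0.6, 0.5, 0.6]
finger_gap: 0.0846
```

View pics/w1.png

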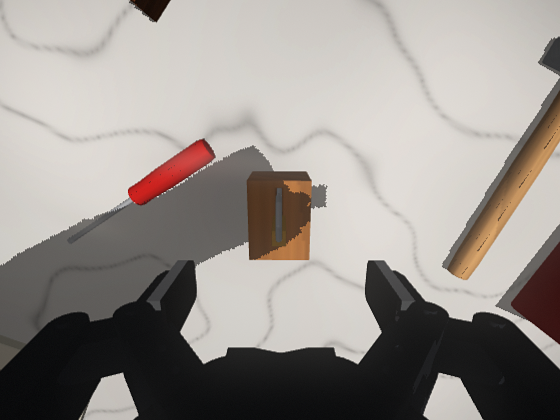

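```bash
python3 - <<'E'
from h import *
P,im=cloud('w1')
Q=P[165:265,240:320]
def rect(Q,zl,zh):
    Q=Q.reshape(-1,3);Q=Q[(Q[:,2]>zl)&(Q[:,2]<zh)]
    r=cv2.minAreaRect((Q[:,:2]*1000).astype(np.float32)); print(len(Q),np.round(r[0],1),np.round(r[1],1),round(r[2],1),np.round(Q.mean(0),4),Q[:,2].max().round(4)); return Q
rect(Q,.055,.066); 
H=rect(Q,.072,.14); W=rect(Q,.107,.14)
c=W[:,:2].mean(0); u,s,v=np.linalg.svd(W[:,:2]-c); print('wire dir',np.degrees(np.arctan2(v[0,1],v[0,0])),c)
for h in sorted(W.tolist(), key=lambda p:p[0])[::8]: print(np.round(h,4))
B=rect(Q,.098,.107)
cv2.imwrite('pics/w1c.png',cv2.resize(im[160:270,235:325],None,fx=5,fy=5,interpolation=cv2.INTER_CUBIC))
E
```

```text
4398 [ 435.7 -240.2] [80.5 60.1] 25.0 [ 0.4378 -0.2393  0.0598] 0.065
529 [ 449.9 -233.8] [43.6 11.6] 23.3 [ 0.4482 -0.2345  0.1101] 0.1263
288 [ 453.4 -231.7] [34.7  4.5] 25.1 [ 0.4555 -0.231   0.1193] 0.1263
wire dir -155.0802358707829 [ 0.45550545 -0.23099021]
[ 0.4374 -0.2383  0.1153]
[ 0.4393 -0.24    0.1156]
[ 0.4408 -0.2359  0.1171]
[ 0.442  -0.2387  0.117 ]
[ 0.4432 -0.239   0.1174]
[ 0.4446 -0.235   0.1208]
[ 0.4458 -0.2336  0.1209]
[ 0.4475 -0.2361  0.1223]
[ 0.4482 -0.2333  0.123 ]
[ 0.4493 -0.2361  0.1225]
[ 0.4506 -0.2315  0.1247]
[ 0.4513 -0.232   0.1259]
[ 0.4523 -0.2307  0.1255]
[ 0.453 -0.232  0.126]
[ 0.4536 -0.2317  0.1257]
[ 0.4543 -0.233   0.1236]
[ 0.4549 -0.2335  0.1225]
[ 0.4555 -0.2332  0.122 ]
[ 0.4562 -0.2296  0.1214]
[ 0.457  -0.2325  0.1224]
[ 0.4575 -0.2274  0.1185]
[ 0.458  -0.2304  0.1208]
[ 0.4587 -0.2293  0.122 ]
[ 0.4596 -0.2305  0.1203]
[ 0.4602 -0.2302  0.1201]
[ 0.4609 -0.2299  0.12  ]
[ 0.4618 -0.227   0.1191]
[ 0.4626 -0.2299  0.1176]
[ 0.4635 -0.2254  0.1161]
[ 0.4642 -0.2283  0.1167]
[ 0.465  -0.2287  0.1159]
[ 0.466  -0.2283  0.117 ]
[ 0.4664 -0.2248  0.1125]
[ 0.4671 -0.227   0.1142]
[ 0.4675 -0.2276  0.1118]
[ 0.4684 -0.2263  0.1108]
180 [ 449.8 -233.6] [43.6 10.7] 25.1 [ 0.4385 -0.239   0.1036] 0.1069
```

View pics/w1c.png

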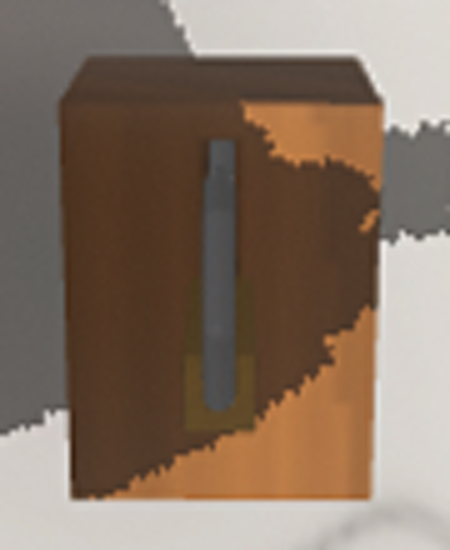

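```bash
python3 -m handwheel '[{"rotation":[0,0,0],"delta_pos":[-0.008,-0.003,-0.02],"gripper":0.07},{"rotation":[0,0,0],"delta_pos":[-0.0162,-0.0057,-0.045],"gripper":0.06},{"rotation":[0,0,0],"delta_pos":[-0.0162,-0.0057,-0.07],"gripper":0.05},{"rotation":[0,0,0],"delta_pos":[-0.0162,-0.0057,-0.09],"gripper":0.05},{"rotation":[0,0,0],"delta_pos":[-0.0162,-0.0057,-0.103],"gripper":0.05},{"rotation":[0,0,0],"delta_pos":[-0.0162,-0.0057,-0.109],"gripper":0.05},{"rotation":[0,0,0],"delta_pos":[-0.0162,-0.0057,-0.109],"gripper":0.03},{"rotation":[0,0,0],"delta_pos":[-0.0162,-0.0057,-0.109],"gripper":0.02},{"rotation":[0,0,0],"delta_pos":[-0.0162,-0.0057,-0.109],"gripper":0.01},{"rotation":[0,0,0],"delta_pos":[-0.0162,-0.0057,-0.109],"gripper":0.0},{"rotation":[0,0,0],"delta_pos":[-0.0162,-0.0057,-0.109],"gripper":0.0},{"rotation":[0,0,0],"delta_pos":[-0.0162,-0.0057,-0.109],"gripper":0.0},{"rotation":[0,0,0],"delta_pos":[-0.0162,-0.0057,-0.109],"gripper":0.0}]' 70; python3 - <<'E'
from h import *
shot('wrist','w2')
E
```

```text
time: 2.6
ee_pos: [0.4342, -0.2412, 0.0922]
tcp_rot: [0.976, 0.217, 0.0, 0.001]
force: [-2.2, -1.4, 6.4]
finger_gap: 0.0109
```

View pics/w2.png

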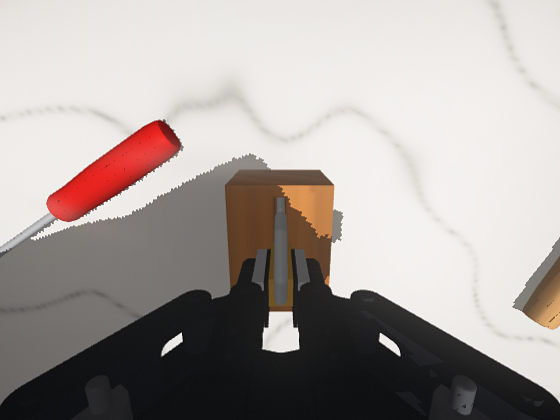

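```bash
python3 -m handwheel '[{"rotation":[0,0,0],"delta_pos":[0,0,0.005],"gripper":0},{"rotation":[0,0,0],"delta_pos":[0,0,0.015],"gripper":0},{"rotation":[0,0,0],"delta_pos":[0,0,0.03],"gripper":0},{"rotation":[0,0,0],"delta_pos":[0,0,0.05],"gripper":0},{"rotation":[0,0,0],"delta_pos":[0,0,0.07],"gripper":0},{"rotation":[0,0,0],"delta_pos":[0,0,0.095],"gripper":0},{"rotation":[0,0,0],"delta_pos":[0,0,0.12],"gripper":0},{"rotation":[0,0,0],"delta_pos":[0,0,0.14],"gripper":0},{"rotation":[0,0,0],"delta_pos":[0,0,0.15],"gripper":0},{"rotation":[0,0,0],"delta_pos":[0,0,0.15],"gripper":0},{"rotation":[0,0,0],"delta_pos":[0,0,0.15],"gripper":0}]'; python3 - <<'E'
from h import *
from scipy.spatial.transform import Rotation as Ro
s=bot.observe()
shot('wrist','w3')
P,im=cloud('w3')
R=Ro.from_quat(s['tcp_rot']).as_matrix()
L=(P-s['ee_pos'])@R*1000  # tcp frame mm
# hook x = tool x ; hook z = -tool z
M=(abs(L[...,1])<12)&(L[...,0]>-15)&(L[...,0]<60)&(L[...,2]<90)&(L[...,2]>-45)
vv,uu=np.where(M); print(len(vv),uu.min(),uu.max(),vv.min(),vv.max())
Q=L[M]; 
for a in range(-12,48,3):
    q=Q[(Q[:,0]>=a)&(Q[:,0]<a+3)]
    if len(q): print(a,len(q),'y',q[:,1].min().round(1),q[:,1].max().round(1),'z(up)',(-q[:,2]).min().round(1),(-q[:,2]).max().round(1))
print(s['force'],s['finger_gap'],s['ee_pos'])
E
```

```text
time: 3.75
ee_pos: [0.4337, -0.2404, 0.2407]
tcp_rot: [0.976, 0.217, -0.0, -0.0]
force: [-0.4, 0.2, -1.2]
finger_gap: 0.0112
4781 245 314 186 348
-12 49 y -7.0 7.8 z(up) 4.8 29.5
-9 157 y -8.0 8.8 z(up) 5.7 34.6
-6 201 y -8.0 8.8 z(up) 10.2 32.1
-3 195 y -7.9 8.8 z(up) 10.4 29.6
0 200 y -7.6 8.4 z(up) 10.7 28.7
3 201 y -7.4 8.2 z(up) 10.5 45.0
6 476 y -7.3 8.1 z(up) -31.5 44.6
9 1280 y -11.8 12.0 z(up) -28.8 44.9
12 781 y -12.0 12.0 z(up) -13.0 44.3
15 64 y -9.5 9.7 z(up) 27.8 44.9
18 94 y -1.9 2.7 z(up) 30.3 33.7
21 147 y -2.0 2.7 z(up) -43.2 33.8
24 185 y -2.0 2.8 z(up) -46.5 32.0
27 190 y -2.0 2.8 z(up) -48.0 30.1
30 229 y -2.0 2.8 z(up) -72.1 27.8
33 150 y -2.1 2.9 z(up) -72.0 25.9
36 172 y -1.8 2.7 z(up) 10.9 24.3
39 10 y -0.6 1.4 z(up) 11.5 13.4
[-0.40500161  0.21803175 -1.23043056] 0.011222788134323525 [ 0.43372436 -0.24044416  0.24069279]
```

View pics/w3.png

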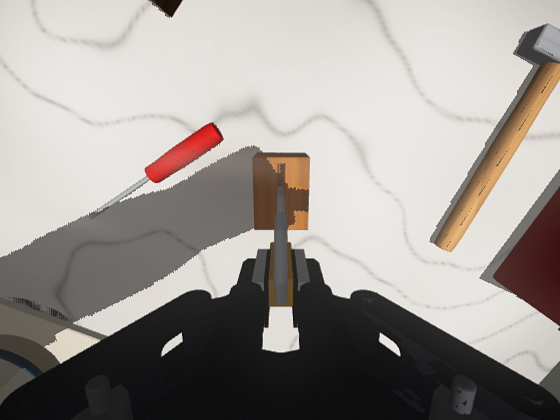

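```bash
python3 -m handwheel '[{"rotation":[0,0,-4],"delta_pos":[0.005,0.015,0.015],"gripper":0},{"rotation":[0,0,-10],"delta_pos":[0.02,0.045,0.03],"gripper":0},{"rotation":[0,0,-16],"delta_pos":[0.035,0.08,0.04],"gripper":0},{"rotation":[0,0,-22],"delta_pos":[0.055,0.12,0.045],"gripper":0},{"rotation":[0,0,-28],"delta_pos":[0.075,0.16,0.045],"gripper":0},{"rotation":[0,0,-34],"delta_pos":[0.095,0.2,0.045],"gripper":0},{"rotation":[0,0,-39],"delta_pos":[0.11,0.23,0.045],"gripper":0},{"rotation":[0,0,-40.5],"delta_pos":[0.1155,0.245,0.045],"gripper":0},{"rotation":[0,0,-40.5],"delta_pos":[0.1155,0.245,0.045],"gripper":0},{"rotation":[0,0,-40.5],"delta_pos":[0.1155,0.245,0.045],"gripper":0},{"rotation":[0,0,-40.5],"delta_pos":[0.1155,0.245,0.045],"gripper":0}]'; python3 - <<'E'
from h import *
shot('wrist','w4')
E
```

```text
time: 4.9
ee_pos: [0.5416, -0.0295, 0.2862]
tcp_rot: [0.994, -0.111, 0.001, -0.013]
force: [-0.6, 0.5, -0.9]
finger_gap: 0.0107
```

View pics/w4.png

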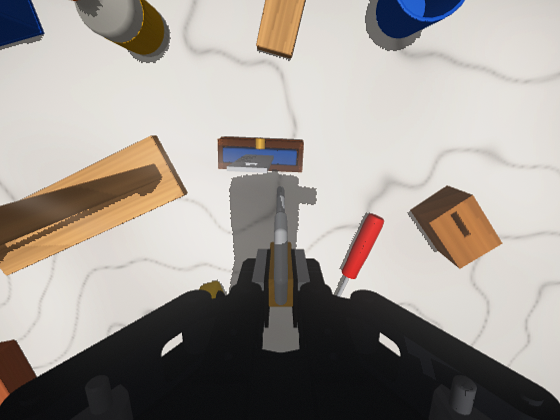

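```bash
python3 -m handwheel '[{"rotation":[0,0,0],"delta_pos":[0,0,0],"gripper":0},{"rotation":[0,0,0],"delta_pos":[0,0,0],"gripper":0},{"rotation":[0,0,0],"delta_pos":[0,0,0],"gripper":0}]'; python3 - <<'E'
from h import *
shot('wrist','w5')
P,im=cloud('w5'); s=bot.observe(); q=s['tcp_rot']; print(s['ee_pos'],q,'yaw',2*np.degrees(np.arctan2(q[1],q[0])))
cv2.imwrite('pics/w5c.png',cv2.resize(im[125:185,205:320],None,fx=6,fy=6,interpolation=cv2.INTER_CUBIC))
Q=P[120:200,200:320].reshape(-1,3)
def rect(Q,zl,zh):
    Q=Q[(Q[:,2]>zl)&(Q[:,2]<zh)&(Q[:,0]>.54)]
    if len(Q)<5: return Q
    r=cv2.minAreaRect((Q[:,:2]*1000).astype(np.float32)); print(zl,zh,len(Q),np.round(r[0],1),np.round(r[1],1),round(r[2],1),np.round(Q.mean(0),4),Q[:,2].max().round(4)); return Q
rect(Q,.035,.065);rect(Q,.04,.049);rect(Q,.053,.059)
for z in range(60,190,5): rect(Q,z/1000,z/1000+.005)
E
```

```text
time: 5.25
ee_pos: [0.542, -0.0287, 0.2864]
tcp_rot: [0.994, -0.11, 0.001, -0.013]
force: [1.0, 0.2, -0.5]
finger_gap: 0.0113
[ 0.54201241 -0.02864518  0.28635533] [ 0.99388649 -0.10964888  0.00117941 -0.01286023] yaw -12.591205426582798
0.035 0.065 2000 [586.8  -7.6] [106.1  39.5] 74.7 [ 0.5884 -0.0111  0.0501] 0.0646
0.04 0.049 1008 [586.8  -7.6] [106.1  39.4] 74.7 [ 0.5881 -0.0124  0.0456] 0.0489
0.053 0.059 896 [591.2  -9.2] [89.2 30. ] 75.1 [ 0.5879 -0.0099  0.0555] 0.0586
0.06 0.065 8 [587.1  -8.9] [8.  0.1] 74.3 [ 0.5871 -0.0089  0.0621] 0.0646
0.065 0.07 16 [587.3  -8.4] [31.3  0.2] 75.2 [ 0.588  -0.0057  0.0675] 0.0698
0.07 0.07500000000000001 11 [588.2  -5.2] [26.6  0.2] 74.9 [ 0.5865 -0.0113  0.0723] 0.0749
0.075 0.08 12 [586.4 -11.7] [26.4  3.3] 67.8 [ 0.5869 -0.0082  0.0777] 0.0799
0.08 0.085 22 [587.4  -8. ] [33.7  0.8] 73.8 [ 0.5869 -0.0096  0.082 ] 0.085
0.085 0.09000000000000001 15 [586.8 -10.3] [27.4  0.3] 75.3 [ 0.5877 -0.0068  0.0883] 0.09
0.09 0.095 14 [587.9  -6.3] [29.3  0.2] 75.0 [ 0.5873 -0.0084  0.0926] 0.0943
0.095 0.1 12 [587.9  -5.8] [11.3  0.2] 75.1 [ 0.
[... 457 characters left out ...]
6 [587.2  -8.7] [30.7  0.3] 75.0 [ 0.5874 -0.008   0.1279] 0.1299
0.13 0.135 22 [586.2  -7.7] [32.9  2.6] 75.4 [ 0.5869 -0.0093  0.1329] 0.135
0.135 0.14 59 [586.2  -7.8] [33.5  3.5] 72.8 [ 0.5866 -0.0072  0.1366] 0.1399
0.14 0.14500000000000002 21 [586.4  -9.3] [29.2  1.3] 75.2 [ 0.5868 -0.0096  0.1433] 0.145
0.145 0.15 17 [587.2  -7.8] [33.8  2.7] 71.5 [ 0.5871 -0.0081  0.1482] 0.15
0.15 0.155 22 [587.1  -7.9] [33.9  2.9] 69.6 [ 0.5875 -0.0065  0.1519] 0.1543
0.155 0.16 26 [587.3  -8.2] [31.7  0.4] 74.8 [ 0.5869 -0.0098  0.1582] 0.1598
0.16 0.165 35 [587.4  -8. ] [33.9  3.2] 69.5 [ 0.5868 -0.0095  0.1629] 0.1648
0.165 0.17 205 [585.4  -7.4] [33.8  4.2] 75.0 [ 0.5856 -0.0072  0.167 ] 0.1687
```

View pics/w5c.png

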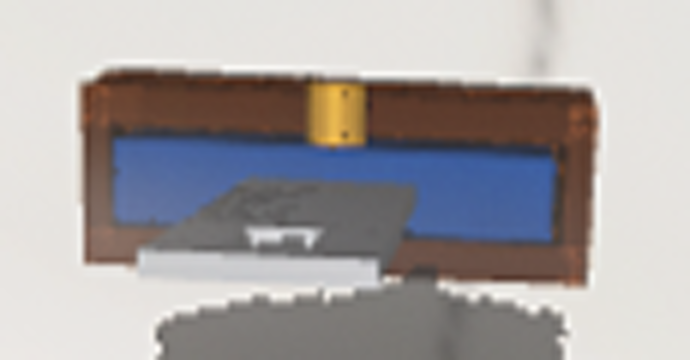

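```bash
cat >> h.py <<'E'
from scipy.spatial.transform import Rotation as Ro
def need(pos,yaw):
    s=bot.observe(); a=np.radians(yaw)
    Rt=np.array([[np.cos(a),np.sin(a),0],[np.sin(a),-np.cos(a),0],[0,0,-1]])
    R=Ro.from_quat(s['tcp_rot'])
    print('t',s['time'],'d',np.round(np.array(pos)-s['ee_pos'],4),'rot',np.round(np.degrees((Ro.from_matrix(Rt)*R.inv()).as_rotvec()),2),'F',s['force'].round(2),'T',s['ft_torque'].round(3),'gap',round(s['finger_gap'],4))
E
python3 -c "
from h import *
need([.5887,-.008,.286],-15)"
```

```text
t 5.3 d [ 0.0467  0.0206 -0.0004] rot [-1.44  0.33 -2.41] F [ 0.66  1.11 -0.92] T [-0.018  0.101  0.01 ] gap 0.0113
```

```bash
python3 -m handwheel '[{"rotation":[-0.3,0.1,-0.5],"delta_pos":[0.008,0.004,0],"gripper":0},{"rotation":[-0.6,0.2,-1.2],"delta_pos":[0.02,0.01,0],"gripper":0},{"rotation":[-1.2,0.3,-2],"delta_pos":[0.035,0.016,0],"gripper":0},{"rotation":[-1.44,0.33,-2.41],"delta_pos":[0.0467,0.0206,0],"gripper":0},{"rotation":[-1.44,0.33,-2.41],"delta_pos":[0.0467,0.0206,0],"gripper":0},{"rotation":[-1.44,0.33,-2.41],"delta_pos":[0.0467,0.0206,0],"gripper":0},{"rotation":[-1.44,0.33,-2.41],"delta_pos":[0.0467,0.0206,0],"gripper":0}]'; python3 - <<'E'
from h import *
need([.5887,-.008,.286],-15)
shot('wrist','w6')
P,im=cloud('w6'); s=bot.observe()
R=Ro.from_quat(s['tcp_rot']).as_matrix()
L=(P-s['ee_pos'])@R*1000
M=(abs(L[...,1])<5)&(L[...,0]>15)&(L[...,0]<45)&(L[...,2]<90)&(L[...,2]>-45)
Q=L[M]
for a in range(15,45,3):
    q=Q[(Q[:,0]>=a)&(Q[:,0]<a+3)]
    if len(q): print(a,len(q),'y',q[:,1].min().round(1),q[:,1].max().round(1),'z(up)',(-q[:,2]).min().round(1),(-q[:,2]).max().round(1))
E
```

```text
time: 6.0
ee_pos: [0.5823, -0.036, 0.2862]
tcp_rot: [0.994, -0.107, 0.001, -0.011]
force: [0.2, 0.6, -1.4]
finger_gap: 0.011
t 6.0 d [ 0.0064  0.028  -0.0002] rot [-1.25  0.24 -2.67] F [ 0.2   0.58 -1.36] T [ 0.     0.026 -0.016] gap 0.011
15 64 y -2.4 2.5 z(up) 27.8 32.1
18 82 y -2.3 2.4 z(up) 30.0 34.1
21 146 y -2.3 2.4 z(up) -43.6 34.1
24 191 y -2.3 2.5 z(up) -44.3 32.0
27 184 y -2.3 2.5 z(up) -48.7 29.6
30 224 y -2.3 2.5 z(up) -72.3 28.1
33 152 y -2.4 2.6 z(up) -72.3 26.1
36 176 y -2.4 2.3 z(up) 10.9 24.5
39 21 y -1.7 1.5 z(up) 10.9 14.9
```

View pics/w6.png

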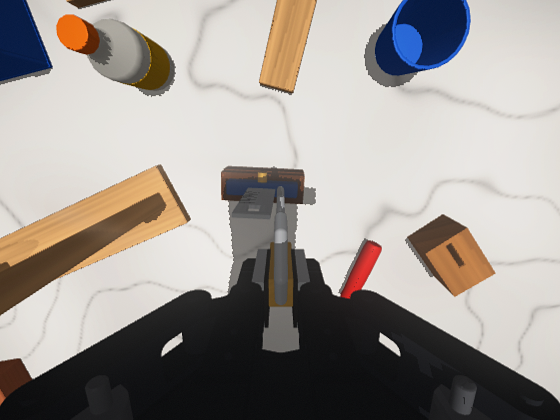

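```bash
python3 -c "
from h import *
print(bot.observe()['qpos'])"
```

```text
[-0.2162084   0.30915935  0.1836591   1.44614178  0.0222236   3.14061408]
```

Joint 6 is at its upper limit (3.14), which is why the yaw stalled at -12.4°. I'll unwind it by one full turn, away from the gauge.

```bash
python3 -m handwheel '[{"rotation":[0,0,3],"delta_pos":[-0.015,-0.01,0.005],"gripper":0},{"rotation":[0,0,9],"delta_pos":[-0.035,-0.02,0.01],"gripper":0},{"rotation":[0,0,17],"delta_pos":[-0.055,-0.025,0.015],"gripper":0},{"rotation":[0,0,25],"delta_pos":[-0.06,-0.03,0.015],"gripper":0},{"rotation":[0,0,33],"delta_pos":[-0.06,-0.03,0.015],"gripper":0},{"rotation":[0,0,41],"delta_pos":[-0.06,-0.03,0.015],"gripper":0},{"rotation":[0,0,49],"delta_pos":[-0.06,-0.03,0.015],"gripper":0},{"rotation":[0,0,57],"delta_pos":[-0.06,-0.03,0.015],"gripper":0},{"rotation":[0,0,65],"delta_pos":[-0.06,-0.03,0.015],"gripper":0},{"rotation":[0,0,73],"delta_pos":[-0.06,-0.03,0.015],"gripper":0},{"rotation":[0,0,81],"delta_pos":[-0.06,-0.03,0.015],"gripper":0},{"rotation":[0,0,89],"delta_pos":[-0.06,-0.03,0.015],"gripper":0},{"rotation":[0,0,97],"delta_pos":[-0.06,-0.03,0.015],"gripper":0},{"rotation":[0,0,105],"delta_pos":[-0.06,-0.03,0.015],"gripper":0},{"rotation":[0,0,113],"delta_pos":[-0.06,-0.03,0.015],"gripper":0},{"rotation":[0,0,121],"delta_pos":[-0.06,-0.03,0.015],"gripper":0},{"rotation":[0,0,129],"delta_pos":[-0.06,-0.03,0.015],"gripper":0},{"rotation":[0,0,137],"delta_pos":[-0.06,-0.03,0.015],"gripper":0},{"rotation":[0,0,145],"delta_pos":[-0.06,-0.03,0.015],"gripper":0},{"rotation":[0,0,153],"delta_pos":[-0.06,-0.03,0.015],"gripper":0}]'; python3 -c "
from h import *
print(bot.observe()['qpos']);need([.5887,-.008,.286],165)"
```

```text
time: 8.05
ee_pos: [0.5222, -0.066, 0.3016]
tcp_rot: [0.334, 0.943, -0.011, -0.003]
force: [0.1, -1.5, -0.8]
finger_gap: 0.011
[-0.27428041  0.21456166  0.09144537  1.45529724 -0.02065741  0.40654563]
t 8.05 d [ 0.0665  0.058  -0.0156] rot [ 1.16 -0.52 24.  ] F [ 0.14 -1.51 -0.83] T [-0.009  0.02   0.014] gap 0.011
```

```bash
python3 -m handwheel '[{"rotation":[0,0,8],"delta_pos":[0,0,0],"gripper":0},{"rotation":[0,0,16],"delta_pos":[0,0,0],"gripper":0},{"rotation":[0,0,24],"delta_pos":[0,0,0],"gripper":0},{"rotation":[0,0,32],"delta_pos":[0,0,0],"gripper":0},{"rotation":[0,0,40],"delta_pos":[0,0,0],"gripper":0},{"rotation":[0,0,48],"delta_pos":[0,0,0],"gripper":0},{"rotation":[0,0,56],"delta_pos":[0,0,0],"gripper":0},{"rotation":[0,0,64],"delta_pos":[0,0,0],"gripper":0},{"rotation":[0,0,72],"delta_pos":[0,0,0],"gripper":0},{"rotation":[0,0,80],"delta_pos":[0,0,0],"gripper":0},{"rotation":[0,0,88],"delta_pos":[0,0,0],"gripper":0},{"rotation":[0,0,96],"delta_pos":[0,0,0],"gripper":0},{"rotation":[0,0,104],"delta_pos":[0,0,0],"gripper":0},{"rotation":[0,0,112],"delta_pos":[0,0,0],"gripper":0},{"rotation":[0,0,120],"delta_pos":[0,0,0],"gripper":0},{"rotation":[0,0,128],"delta_pos":[0,0,0],"gripper":0},{"rotation":[0,0,136],"delta_pos":[0,0,0],"gripper":0},{"rotation":[0,0,144],"delta_pos":[0,0,0],"gripper":0},{"rotation":[0,0,152],"delta_pos":[0,0,0],"gripper":0},{"rotation":[0,0,160],"delta_pos":[0,0,0],"gripper":0}]'; python3 -c "
from h import *
print(bot.observe()['qpos']);need([.5887,-.008,.286],-15)"
```

```text
time: 10.05
ee_pos: [0.5222, -0.066, 0.3017]
tcp_rot: [0.87, -0.492, 0.005, -0.01]
force: [-0.2, -0.3, 0.1]
finger_gap: 0.0106
[-0.29428496  0.19691032  0.06857594  1.42748602  0.01700269 -2.40590735]
t 10.05 d [ 0.0665  0.058  -0.0157] rot [-1.07  0.79 44.  ] F [-0.2  -0.25  0.08] T [-0.034 -0.009  0.021] gap 0.0106
```

```bash
python3 -m handwheel '[{"rotation":[0,0,0],"delta_pos":[0.01,0.01,0],"gripper":0},{"rotation":[-0.2,0.2,3],"delta_pos":[0.03,0.03,0],"gripper":0},{"rotation":[-0.4,0.3,9],"delta_pos":[0.05,0.045,0],"gripper":0},{"rotation":[-0.6,0.4,17],"delta_pos":[0.0625,0.055,-0.005],"gripper":0},{"rotation":[-0.8,0.5,25],"delta_pos":[0.0665,0.058,-0.01],"gripper":0},{"rotation":[-0.9,0.7,33],"delta_pos":[0.0665,0.058,-0.0157],"gripper":0},{"rotation":[-1.07,0.79,40],"delta_pos":[0.0665,0.058,-0.0157],"gripper":0},{"rotation":[-1.07,0.79,44],"delta_pos":[0.0665,0.058,-0.0157],"gripper":0},{"rotation":[-1.07,0.79,44],"delta_pos":[0.0665,0.058,-0.0157],"gripper":0},{"rotation":[-1.07,0.79,44],"delta_pos":[0.0665,0.058,-0.0157],"gripper":0},{"rotation":[-1.07,0.79,44],"delta_pos":[0.0665,0.058,-0.0157],"gripper":0}]'; python3 - <<'E'
from h import *
need([.5887,-.008,.286],-15); print(bot.observe()['qpos'])
shot('wrist','w7')
P,im=cloud('w7'); s=bot.observe()
R=Ro.from_quat(s['tcp_rot']).as_matrix()
L=(P-s['ee_pos'])@R*1000
M=(abs(L[...,1])<5)&(L[...,0]>15)&(L[...,0]<45)&(L[...,2]<90)&(L[...,2]>-45)
Q=L[M]
for a in range(15,45,3):
    q=Q[(Q[:,0]>=a)&(Q[:,0]<a+3)]
    if len(q): print(a,len(q),'y',q[:,1].min().round(1),q[:,1].max().round(1),'z(up)',(-q[:,2]).min().round(1),(-q[:,2]).max().round(1))
M=(abs(L[...,1])<30)&(L[...,0]>-20)&(L[...,0]<20)&(L[...,2]<135)&(L[...,2]>95)
Q=P[M]; print(len(Q),Q.mean(0),Q[:,2].max(), L[M].mean(0), L[M].min(0),L[M].max(0))
E
```

```text
time: 11.15
ee_pos: [0.5891, -0.0079, 0.2857]
tcp_rot: [0.991, -0.135, -0.0, 0.0]
force: [-0.2, -0.3, -1.3]
finger_gap: 0.0105
t 11.15 d [-0.0004 -0.0001  0.0003] rot [ 0.02 -0.02  0.49] F [-0.21 -0.28 -1.34] T [-0.031 -0.041 -0.057] gap 0.0105
[-1.55564398e-01  3.20848270e-01  1.99038770e-01  1.44921730e+00
 -3.72719980e-04 -3.02688153e+00]
15 68 y -2.4 2.4 z(up) 28.3 32.8
18 82 y -2.4 2.3 z(up) 30.4 33.8
21 153 y -2.4 2.3 z(up) -44.5 34.5
24 180 y -2.4 2.4 z(up) -45.8 31.6
27 189 y -2.4 2.4 z(up) -48.5 30.2
30 223 y -2.4 2.4 z(up) -71.6 27.7
33 145 y -2.5 2.1 z(up) -72.6 26.4
36 181 y -2.6 2.2 z(up) 11.3 24.8
39 18 y -1.8 1.0 z(up) 11.0 14.8
254 [ 0.58669382 -0.00693989  0.16265109] 0.16885010915018067 [ -2.57246208  -0.39951476 123.02538124] [ -6.06373014 -16.7688399  116.83117046] [ -0.8859139   17.02709076 134.77041194]
```

View pics/w7.png

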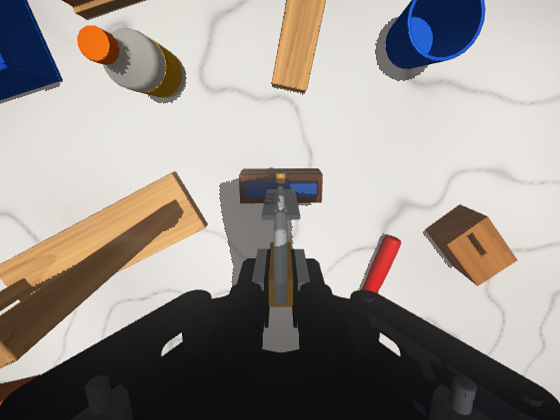

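```bash
python3 -m handwheel '[{"rotation":[0,0,0.2],"delta_pos":[0,0,-0.01],"gripper":0},{"rotation":[0,0,0.5],"delta_pos":[0,0,-0.025],"gripper":0},{"rotation":[0,0,0.5],"delta_pos":[0,0,-0.04],"gripper":0},{"rotation":[0,0,0.5],"delta_pos":[0,0,-0.053],"gripper":0},{"rotation":[0,0,0.5],"delta_pos":[0,0,-0.062],"gripper":0},{"rotation":[0,0,0.5],"delta_pos":[0,0,-0.0667],"gripper":0},{"rotation":[0,0,0.5],"delta_pos":[0,0,-0.0667],"gripper":0},{"rotation":[0,0,0.5],"delta_pos":[0,0,-0.0667],"gripper":0}]'; python3 - <<'E'
from h import *
need([.5887,-.008,.219],-15)
shot('wrist','w8'); shot('scene','s8')
P,im=cloud('w8'); s=bot.observe()
cv2.imwrite('pics/w8c.png',cv2.resize(im[150:310,220:340],None,fx=5,fy=5,interpolation=cv2.INTER_CUBIC)[:600])
im=cv2.imread('pics/s8.png'); cv2.imwrite('pics/s8c.png',cv2.resize(im[150:270,255:375],None,fx=5,fy=5,interpolation=cv2.INTER_CUBIC))
R=Ro.from_quat(s['tcp_rot']).as_matrix()
L=(P-s['ee_pos'])@R*1000
M=(abs(L[...,1])<18)&(abs(L[...,1])>5)&(L[...,0]>-20)&(L[...,0]<8)&(L[...,2]<75)&(L[...,2]>40)
print(M.sum())
if M.sum(): print(np.percentile(L[M],[5,25,50,75,95],axis=0).round(1))
E
```

```text
time: 12.0
ee_pos: [0.5892, -0.0082, 0.2192]
tcp_rot: [0.992, -0.129, 0.0, 0.0]
force: [-1.3, -0.1, -0.6]
finger_gap: 0.011
t 12.0 d [-0.0005  0.0002 -0.0002] rot [ 0.02  0.   -0.15] F [-1.29 -0.11 -0.62] T [ 0.014  0.046 -0.034] gap 0.011
513
[[ -4.4 -16.   52. ]
 [ -2.4 -11.8  53.3]
 [ -2.1  -5.7  59.8]
 [ -1.9  11.7  66.9]
 [ -1.6  16.   73.8]]
```

View pics/w8c.png

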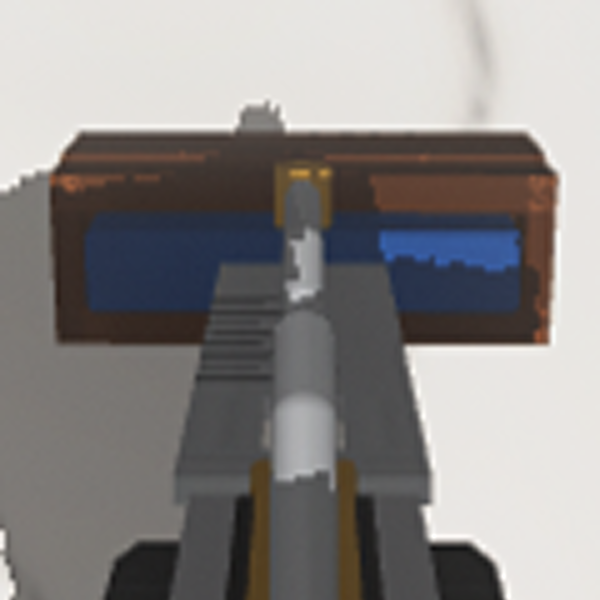

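View pics/s8c.png

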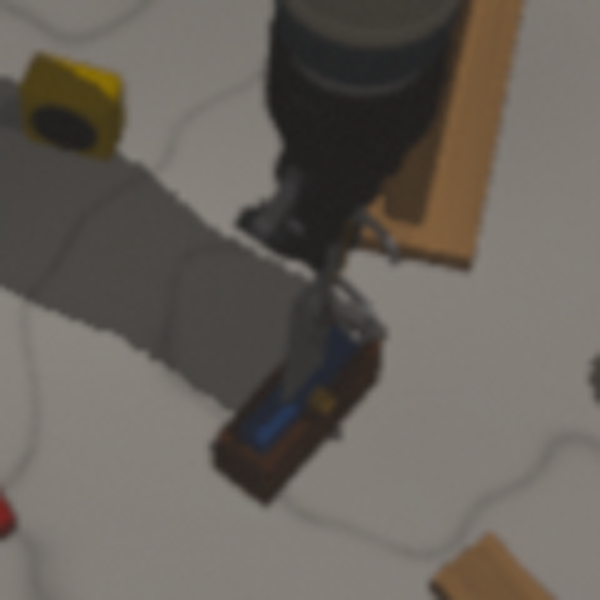

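```bash
python3 -m handwheel '[{"rotation":[0,0,0],"delta_pos":[-0.002,0.0005,-0.0006],"gripper":0},{"rotation":[0,0,0],"delta_pos":[-0.0048,0.0013,-0.0006],"gripper":0},{"rotation":[0,0,0],"delta_pos":[-0.0077,0.0021,-0.0006],"gripper":0},{"rotation":[0,0,0],"delta_pos":[-0.0092,0.0025,-0.0006],"gripper":0},{"rotation":[0,0,0],"delta_pos":[-0.0101,0.0027,-0.0006],"gripper":0},{"rotation":[0,0,0],"delta_pos":[-0.0111,0.003,-0.0006],"gripper":0},{"rotation":[0,0,0],"delta_pos":[-0.0121,0.0032,-0.0006],"gripper":0},{"rotation":[0,0,0],"delta_pos":[-0.013,0.0035,-0.0006],"gripper":0},{"rotation":[0,0,0],"delta_pos":[-0.013,0.0035,-0.0006],"gripper":0}]'; python3 - <<'E'
from h import *
need([.5887,-.008,.219],-15)
E
```

```text
time: 13.0
ee_pos: [0.576, -0.0046, 0.2183]
tcp_rot: [0.992, -0.129, -0.0, 0.0]
force: [0.3, 0.2, -1.3]
finger_gap: 0.0108
t 13.0 d [ 0.0127 -0.0034  0.0007] rot [ 0.02 -0.03 -0.17] F [ 0.26  0.18 -1.34] T [ 0.021  0.015 -0.042] gap 0.0108
```

```bash
python3 -m handwheel '[{"rotation":[0,0,0],"delta_pos":[-0.001,0.0003,0],"gripper":0},{"rotation":[0,0,0],"delta_pos":[-0.002,0.0005,0],"gripper":0},{"rotation":[0,0,0],"delta_pos":[-0.003,0.0008,0],"gripper":0},{"rotation":[0,0,0],"delta_pos":[-0.004,0.0011,0],"gripper":0},{"rotation":[0,0,0],"delta_pos":[-0.005,0.0013,0],"gripper":0},{"rotation":[0,0,0],"delta_pos":[-0.005,0.0013,0],"gripper":0}]'; python3 - <<'E'
from h import *
need([.5887,-.008,.219],-15)
shot('wrist','w9')
P,im=cloud('w9'); s=bot.observe()
cv2.imwrite('pics/w9c.png',cv2.resize(im[150:310,220:340],None,fx=5,fy=5,interpolation=cv2.INTER_CUBIC)[:600])
R=Ro.from_quat(s['tcp_rot']).as_matrix()
L=(P-s['ee_pos'])@R*1000
M=(abs(L[...,1])<18)&(abs(L[...,1])>5)&(L[...,0]>0)&(L[...,0]<26)&(L[...,2]<75)&(L[...,2]>40)
if M.sum(): print(np.percentile(L[M],[5,25,50,75,95],axis=0).round(1))
E
```

```text
time: 13.6
ee_pos: [0.5709, -0.0033, 0.2183]
tcp_rot: [0.992, -0.129, -0.0, 0.0]
force: [-0.3, 0.6, -0.6]
finger_gap: 0.011
t 13.6 d [ 0.0178 -0.0047  0.0007] rot [ 0.02 -0.03 -0.17] F [-0.28  0.6  -0.64] T [-0.024  0.01  -0.025] gap 0.011
[[ 13.5 -15.9  50.5]
 [ 15.6 -11.1  51.4]
 [ 16.8  -0.1  54.9]
 [ 17.   11.2  63.9]
 [ 17.2  15.7  72.9]]
```

View pics/w9c.png

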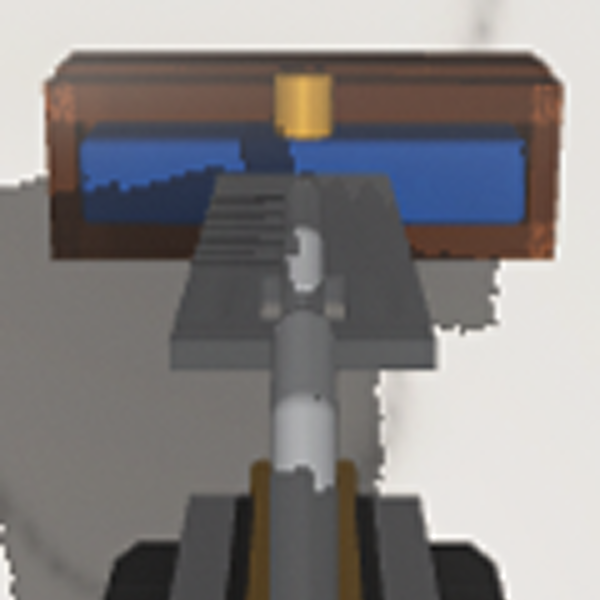

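The wire sits centred in the hole and there is no contact force. I'll push the remaining 8 mm.

```bash
python3 -m handwheel '[{"rotation":[0,0,0],"delta_pos":[-0.001,0.0003,0],"gripper":0},{"rotation":[0,0,0],"delta_pos":[-0.002,0.0005,0],"gripper":0},{"rotation":[0,0,0],"delta_pos":[-0.003,0.0008,0],"gripper":0},{"rotation":[0,0,0],"delta_pos":[-0.004,0.0011,0],"gripper":0},{"rotation":[0,0,0],"delta_pos":[-0.005,0.0013,0],"gripper":0},{"rotation":[0,0,0],"delta_pos":[-0.006,0.0016,0],"gripper":0},{"rotation":[0,0,0],"delta_pos":[-0.007,0.0019,0],"gripper":0},{"rotation":[0,0,0],"delta_pos":[-0.0075,0.002,0],"gripper":0},{"rotation":[0,0,0],"delta_pos":[-0.0075,0.002,0],"gripper":0}]'; python3 - <<'E'
from h import *
need([.5887,-.008,.219],-15)
shot('wrist','w10')
P,im=cloud('w10'); s=bot.observe()
R=Ro.from_quat(s['tcp_rot']).as_matrix()
L=(P-s['ee_pos'])@R*1000
M=(abs(L[...,1])<18)&(abs(L[...,1])>5)&(L[...,0]>0)&(L[...,0]<36)&(L[...,2]<75)&(L[...,2]>40)
if M.sum(): print(np.percentile(L[M],[5,25,50,75,95],axis=0).round(1))
E
```

```text
time: 14.55
ee_pos: [0.5635, -0.0013, 0.2183]
tcp_rot: [0.992, -0.129, -0.0, 0.0]
force: [0.6, 0.2, -1.5]
finger_gap: 0.0109
t 14.55 d [ 0.0252 -0.0067  0.0007] rot [ 0.02 -0.03 -0.17] F [ 0.59  0.23 -1.54] T [-0.013 -0.016  0.024] gap 0.0109
[[ 21.4 -15.8  50.5]
 [ 23.3 -11.1  51.3]
 [ 24.6   5.   53.9]
 [ 24.8  11.1  63.4]
 [ 24.9  15.9  72. ]]
```

```bash
python3 -m handwheel '[{"rotation":[0,0,0],"delta_pos":[0,0,0.002],"gripper":0},{"rotation":[0,0,0],"delta_pos":[0,0,0.005],"gripper":0},{"rotation":[0,0,0],"delta_pos":[0,0,0.008],"gripper":0},{"rotation":[0,0,0],"delta_pos":[0,0,0.01],"gripper":0},{"rotation":[0,0,0],"delta_pos":[0,0,0.011],"gripper":0},{"rotation":[0,0,0],"delta_pos":[0,0,0.012],"gripper":0},{"rotation":[0,0,0],"delta_pos":[0,0,0.013],"gripper":0},{"rotation":[0,0,0],"delta_pos":[0,0,0.014],"gripper":0},{"rotation":[0,0,0],"delta_pos":[0,0,0.015],"gripper":0},{"rotation":[0,0,0],"delta_pos":[0,0,0.016],"gripper":0},{"rotation":[0,0,0],"delta_pos":[0,0,0.018],"gripper":0},{"rotation":[0,0,0],"delta_pos":[0,0,0.02],"gripper":0},{"rotation":[0,0,0],"delta_pos":[0,0,0.02],"gripper":0}]'; python3 - <<'E'
from h import *
need([.5887,-.008,.219],-15)
shot('wrist','w11')
P,im=cloud('w11'); s=bot.observe()
R=Ro.from_quat(s['tcp_rot']).as_matrix()
L=(P-s['ee_pos'])@R*1000
M=(abs(L[...,1])<18)&(abs(L[...,1])>5)&(L[...,0]>0)&(L[...,0]<36)&(L[...,2]<85)&(L[...,2]>40)
if M.sum(): print(np.percentile(L[M],[5,25,50,75,95],axis=0).round(1))
E
```

```text
time: 15.9
ee_pos: [0.5636, -0.0013, 0.2385]
tcp_rot: [0.992, -0.129, -0.0, 0.0]
force: [-0.7, -0.0, -3.4]
finger_gap: 0.0106
t 15.9 d [ 0.0251 -0.0067 -0.0195] rot [ 0.02 -0.01 -0.17] F [-0.7  -0.02 -3.4 ] T [ 0.033  0.091 -0.005] gap 0.0106
[[ 21.3 -15.7  65.4]
 [ 22.8 -11.1  66.2]
 [ 24.5  -5.   67.4]
 [ 24.7  11.   74.9]
 [ 24.9  15.8  83.8]]
```

View pics/w11.png

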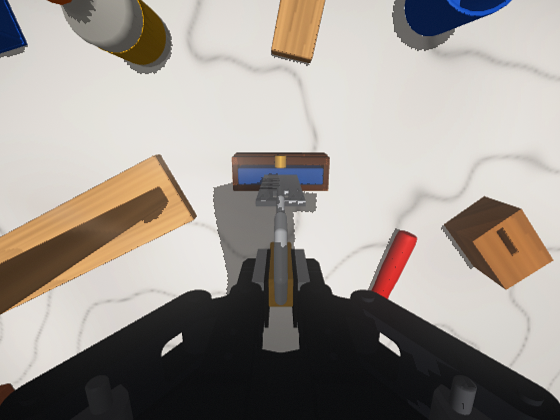

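```bash
python3 -m handwheel '[{"rotation":[0,0,0],"delta_pos":[0,0,0.002],"gripper":0},{"rotation":[0,0,0],"delta_pos":[0,0,0.005],"gripper":0},{"rotation":[0,0,0],"delta_pos":[0,0,0.009],"gripper":0},{"rotation":[0,0,0],"delta_pos":[0,0,0.013],"gripper":0},{"rotation":[0,0,0],"delta_pos":[0,0,0.018],"gripper":0},{"rotation":[0,0,0],"delta_pos":[0,0,0.023],"gripper":0},{"rotation":[0,0,0],"delta_pos":[0,0,0.028],"gripper":0},{"rotation":[0,0,0],"delta_pos":[0,0,0.033],"gripper":0},{"rotation":[0,0,0],"delta_pos":[0,0,0.038],"gripper":0},{"rotation":[0,0,0],"delta_pos":[0,0,0.043],"gripper":0},{"rotation":[0,0,0],"delta_pos":[0,0,0.049],"gripper":0},{"rotation":[0,0,0],"delta_pos":[0,0,0.054],"gripper":0},{"rotation":[0,0,0],"delta_pos":[0,0,0.058],"gripper":0},{"rotation":[0,0,0],"delta_pos":[0,0,0.06],"gripper":0},{"rotation":[0,0,0],"delta_pos":[0,0,0.06],"gripper":0},{"rotation":[0,0,0],"delta_pos":[0,0,0.06],"gripper":0},{"rotation":[0,0,0],"delta_pos":[0,0,0.06],"gripper":0}]'; python3 - <<'E'
from h import *
need([.5,.27,.3],11.2)
shot('wrist','w12'); shot('side','d12')
im=cv2.imread('pics/d12.png'); cv2.imwrite('pics/d12c.png',cv2.resize(im[190:290,200:320],None,fx=6,fy=6,interpolation=cv2.INTER_CUBIC))
P,im=cloud('w12'); s=bot.observe()
R=Ro.from_quat(s['tcp_rot']).as_matrix()
L=(P-s['ee_pos'])@R*1000
M=(abs(L[...,1])<5)&(L[...,0]>15)&(L[...,0]<45)&(L[...,2]<30)&(L[...,2]>-45)
Q=L[M]
for a in range(15,45,3):
    q=Q[(Q[:,0]>=a)&(Q[:,0]<a+3)]
    if len(q): print(a,len(q),'y',q[:,1].min().round(1),q[:,1].max().round(1),'z(up)',(-q[:,2]).min().round(1),(-q[:,2]).max().round(1))
# rail refine
P,im=cloud('d0'); Pw,_=cloud('w12')
for P in (P,Pw,cloud('s0')[0]):
    Q=P.reshape(-1,3)
    a=np.radians(11.2); e=np.array([-np.sin(a),np.cos(a)]); n=np.array([np.cos(a),np.sin(a)]); c=np.array([.5665,.2815])
    X=(Q[:,:2]-c)@n; Y=(Q[:,:2]-c)@e
    m=(abs(Y)<110)&(abs(Y)<.110)&(abs(X)<.03)&(Q[:,2]>.26)&(Q[:,2]<.29)
    if m.sum()>10: print(m.sum(),'x',np.percentile(X[m],[2,50,98])*1000,'slope',np.degrees(np.polyfit(Y[m],X[m],1)[0]),'z',np.percentile(Q[m,2],[2,50,98]))
E
```

```text
time: 17.65
ee_pos: [0.5635, -0.0013, 0.298]
tcp_rot: [0.992, -0.129, -0.0, 0.0]
force: [0.3, 0.4, -3.3]
finger_gap: 0.011
t 17.65 d [-0.0635  0.2713  0.002 ] rot [ 0.03 -0.05 26.03] F [ 0.29  0.44 -3.3 ] T [ 0.029  0.105 -0.006] gap 0.011
15 64 y -2.3 2.5 z(up) 28.0 32.1
18 87 y -2.3 2.4 z(up) 29.4 34.3
21 148 y -2.3 2.4 z(up) 28.4 33.5
24 133 y -2.3 2.5 z(up) 26.4 31.9
27 143 y -2.3 2.5 z(up) 24.2 30.7
30 134 y -2.3 2.5 z(up) 22.4 28.4
33 138 y -2.5 2.5 z(up) 16.2 26.1
36 173 y -2.5 2.3 z(up) 10.6 23.5
39 22 y -1.7 1.5 z(up) 10.7 18.0
153 x [-3.65157538  0.03445619  3.43049858] slope 0.004665746797767207 z [0.27358983 0.27647674 0.27916991]
187 x [-3.80032639 -0.01650176  3.82066143] slope -0.07722876953459658 z [0.2756675  0.27913075 0.28228172]
```

View pics/w12.png

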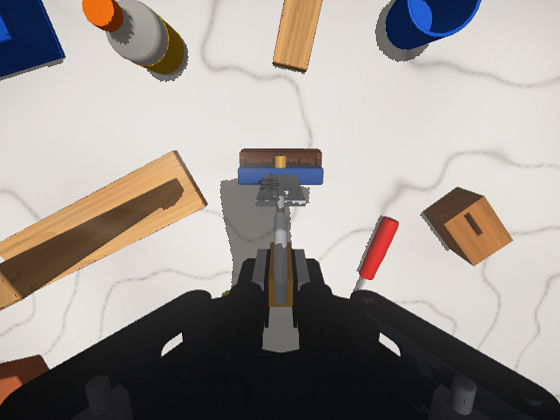

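View pics/d12c.png

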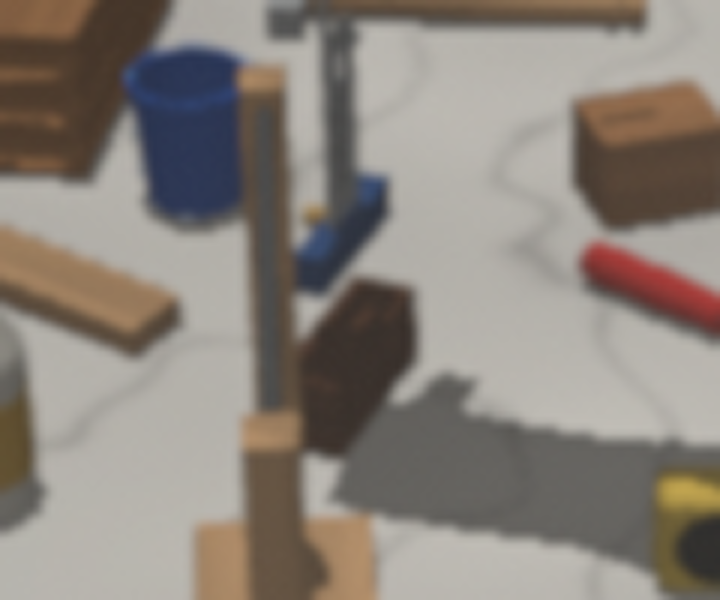

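```bash
python3 -m handwheel '[{"rotation":[0,0,0],"delta_pos":[-0.002,0.002,0],"gripper":0},{"rotation":[0,0,0],"delta_pos":[-0.006,0.006,0],"gripper":0},{"rotation":[0,0,0.5],"delta_pos":[-0.012,0.012,0],"gripper":0},{"rotation":[0,0,1],"delta_pos":[-0.019,0.02,0],"gripper":0},{"rotation":[0,0,2],"delta_pos":[-0.027,0.03,0],"gripper":0},{"rotation":[0,0,3],"delta_pos":[-0.035,0.042,0],"gripper":0},{"rotation":[0,0,4],"delta_pos":[-0.043,0.055,0],"gripper":0},{"rotation":[0,0,5.3],"delta_pos":[-0.049,0.07,0],"gripper":0},{"rotation":[0,0,6.8],"delta_pos":[-0.053,0.086,0],"gripper":0},{"rotation":[0,0,8.3],"delta_pos":[-0.055,0.102,0],"gripper":0},{"rotation":[0,0,9.8],"delta_pos":[-0.056,0.118,0],"gripper":0},{"rotation":[0,0,11.3],"delta_pos":[-0.056,0.134,0],"gripper":0},{"rotation":[0,0,12.8],"delta_pos":[-0.056,0.15,0],"gripper":0},{"rotation":[0,0,14.3],"delta_pos":[-0.056,0.166,0],"gripper":0},{"rotation":[0,0,15.8],"delta_pos":[-0.056,0.182,0],"gripper":0},{"rotation":[0,0,17.3],"delta_pos":[-0.056,0.197,0],"gripper":0},{"rotation":[0,0,18.8],"delta_pos":[-0.056,0.21,0],"gripper":0},{"rotation":[0,0,20],"delta_pos":[-0.056,0.222,0],"gripper":0},{"rotation":[0,0,21],"delta_pos":[-0.056,0.232,0],"gripper":0},{"rotation":[0,0,22],"delta_pos":[-0.056,0.24,0],"gripper":0}]'; python3 - <<'E'
from h import *
need([.5096,.2702,.298],11.2);print(bot.observe()['qpos'])
E
```

```text
time: 19.75
ee_pos: [0.5076, 0.2395, 0.2982]
tcp_rot: [0.998, 0.063, -0.0, 0.0]
force: [-0.2, -0.3, -2.5]
finger_gap: 0.0109
t 19.75 d [ 0.002   0.0307 -0.0002] rot [ 0.03 -0.02  3.95] F [-0.16 -0.32 -2.47] T [ 0.037  0.058 -0.004] gap 0.0109
[ 2.91501870e-01  2.70261795e-01  1.58372619e-01  1.45942873e+00
 -3.87653753e-04 -2.97666597e+00]
```

```bash
python3 -m handwheel '[{"rotation":[0,0,1],"delta_pos":[0,0.007,0],"gripper":0},{"rotation":[0,0,2],"delta_pos":[0,0.014,0],"gripper":0},{"rotation":[0,0,3],"delta_pos":[0.001,0.02,0],"gripper":0},{"rotation":[0,0,3.5],"delta_pos":[0.002,0.025,0],"gripper":0},{"rotation":[0,0,3.95],"delta_pos":[0.002,0.029,0],"gripper":0},{"rotation":[0,0,3.95],"delta_pos":[0.002,0.0307,0],"gripper":0},{"rotation":[0,0,3.95],"delta_pos":[0.002,0.0307,0],"gripper":0},{"rotation":[0,0,3.95],"delta_pos":[0.002,0.0307,0],"gripper":0},{"rotation":[0,0,3.95],"delta_pos":[0.002,0.0307,0],"gripper":0},{"rotation":[0,0,3.95],"delta_pos":[0.002,0.0307,0],"gripper":0}]'; python3 - <<'E'
from h import *
need([.5096,.2702,.298],11.2);print(bot.observe()['qpos'][5])
shot('wrist','w13'); shot('side','d13')
P,im=cloud('w13'); s=bot.observe()
R=Ro.from_quat(s['tcp_rot']).as_matrix()
L=(P-s['ee_pos'])@R*1000
M=(abs(L[...,1])<5)&(L[...,0]>15)&(L[...,0]<42)&(L[...,2]<0)&(L[...,2]>-45)
Q=L[M]; print('peaktop',-Q[:,2].min(),'xmax',Q[:,0].max(), 'y',Q[:,1].mean())
M=(abs(L[...,1])<90)&(L[...,0]>45)&(L[...,0]<80)&(L[...,2]<60)&(L[...,2]>10)
Q=L[M]; W=P[M]; print('rod tool',len(Q),np.percentile(Q,[2,50,98],axis=0).round(1),'slope deg',np.degrees(np.polyfit(Q[:,1],Q[:,0],1)[0]),'z world',np.percentile(W[:,2],[2,50,98]))
E
```

```text
time: 20.75
ee_pos: [0.5096, 0.2692, 0.2983]
tcp_rot: [0.995, 0.097, -0.0, 0.0]
force: [0.0, 0.2, -3.8]
finger_gap: 0.0106
t 20.75 d [ 0.      0.001  -0.0003] rot [ 0.03 -0.02  0.1 ] F [ 0.04  0.16 -3.77] T [-0.026  0.099 -0.011] gap 0.0106
-2.99471485385085
peaktop 34.03403423771729 xmax 39.50488631224718 y 0.2962430585353467
rod tool 5877 [[ 53.3 -86.3  18.5]
 [ 57.5   0.1  20.2]
 [ 61.1  86.3  22.9]] slope deg 0.20724250086765086 z world [0.27542736 0.27813966 0.27975953]
```

View pics/w13.png

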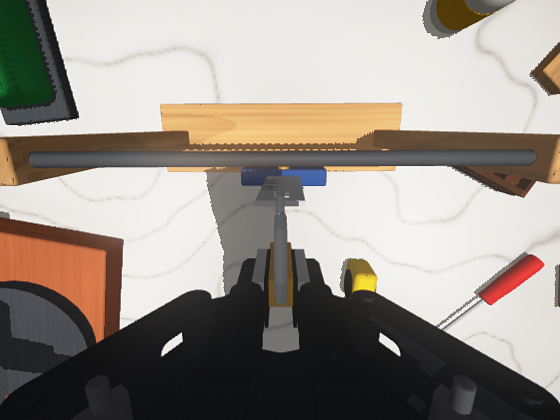

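View pics/d13.png

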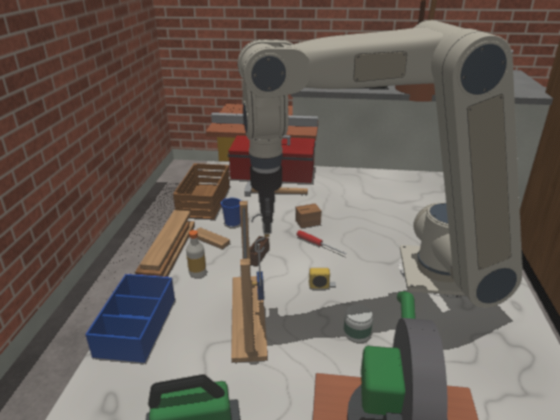

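```bash
python3 - <<'E'
from h import *
z=np.load('pics/w13.npz'); P,im=cloud('w13')
s=bot.observe(); R=Ro.from_quat(s['tcp_rot']).as_matrix()
L=(P-s['ee_pos'])@R*1000
for z0 in range(-20,75,5):
  M=(abs(L[...,1])<90)&(abs(L[...,1])>4)&(L[...,0]<45)&(-L[...,2]>=z0)&(-L[...,2]<z0+5)
  if M.sum(): 
    Q=L[M]; i=Q[:,0].argmax(); print(z0,M.sum(),'xmax',Q[:,0].max().round(1),'p95',np.percentile(Q[:,0],95).round(1),'at y',Q[i,1].round(1))
E
```

```text
-20 23 xmax 11.3 p95 11.2 at y -7.7
-15 180 xmax 12.1 p95 11.9 at y 12.2
-10 253 xmax 12.0 p95 11.8 at y 11.9
-5 281 xmax 12.2 p95 11.8 at y 9.7
0 325 xmax 12.4 p95 11.8 at y 10.4
5 346 xmax 12.2 p95 11.8 at y 6.7
10 461 xmax 12.5 p95 11.9 at y -5.1
15 611 xmax 12.6 p95 11.9 at y -13.6
20 431 xmax 14.5 p95 14.0 at y 14.8
25 1278 xmax 14.9 p95 14.0 at y 11.8
30 1758 xmax 14.7 p95 14.0 at y 31.6
35 3997 xmax 13.9 p95 12.9 at y 18.6
40 2108 xmax 16.6 p95 13.0 at y -14.9
45 2660 xmax 18.4 p95 17.7 at y 13.6
50 4393 xmax 18.8 p95 17.8 at y 10.3
55 5416 xmax 18.8 p95 17.8 at y 13.7
60 4914 xmax 18.7 p95 17.9 at y -16.3
65 7743 xmax 19.0 p95 17.8 at y -12.0
70 7193 xmax 20.9 p95 19.6 at y -13.3
```

```bash
python3 -m handwheel '[{"rotation":[0,0,0],"delta_pos":[0.001,0.0002,0],"gripper":0},{"rotation":[0,0,0],"delta_pos":[0.003,0.0006,0],"gripper":0},{"rotation":[0,0,0],"delta_pos":[0.006,0.0012,0],"gripper":0},{"rotation":[0,0,0],"delta_pos":[0.01,0.002,0],"gripper":0},{"rotation":[0,0,0],"delta_pos":[0.014,0.0028,0],"gripper":0},{"rotation":[0,0,0],"delta_pos":[0.018,0.0036,0],"gripper":0},{"rotation":[0,0,0],"delta_pos":[0.022,0.0044,0],"gripper":0},{"rotation":[0,0,0],"delta_pos":[0.026,0.0052,0],"gripper":0},{"rotation":[0,0,0],"delta_pos":[0.03,0.006,0],"gripper":0},{"rotation":[0,0,0],"delta_pos":[0.033,0.0066,0],"gripper":0},{"rotation":[0,0,0],"delta_pos":[0.0345,0.0069,0],"gripper":0},{"rotation":[0,0,0],"delta_pos":[0.0348,0.0069,0],"gripper":0},{"rotation":[0,0,0],"delta_pos":[0.0348,0.0069,0],"gripper":0},{"rotation":[0,0,0],"delta_pos":[0.0348,0.0069,0],"gripper":0}]'; python3 - <<'E'
from h import *
need([.5444,.2761,.298],11.2)
shot('wrist','w14')
P,im=cloud('w14'); s=bot.observe()
cv2.imwrite('pics/w14c.png',cv2.resize(im[150:310,180:380],None,fx=3.7,fy=3.7,interpolation=cv2.INTER_CUBIC)[:600])
R=Ro.from_quat(s['tcp_rot']).as_matrix()
L=(P-s['ee_pos'])@R*1000
M=(abs(L[...,1])<5)&(L[...,0]>15)&(L[...,0]<42)&(L[...,2]<0)&(L[...,2]>-45)
Q=L[M]; print('peaktop',-Q[:,2].min(),'xmax',np.percentile(Q[:,0],99.5), 'y',Q[:,1].mean())
M=(abs(L[...,1])<110)&(abs(L[...,1])>30)&(L[...,0]>12)&(L[...,0]<40)&(L[...,2]<60)&(L[...,2]>10)
Q=L[M]; print('rod tool',len(Q),np.percentile(Q,[2,50,98],axis=0).round(1))
E
```

```text
time: 22.25
ee_pos: [0.5442, 0.2763, 0.2984]
tcp_rot: [0.995, 0.097, -0.0, 0.0]
force: [-0.0, 0.5, -4.0]
finger_gap: 0.0108
t 22.25 d [ 0.0002 -0.0002 -0.0004] rot [ 0.03 -0.01  0.08] F [-0.03  0.45 -4.  ] T [-0.059  0.058 -0.012] gap 0.0108
peaktop 34.08442683070048 xmax 39.30803285024803 y 0.23864178561627036
rod tool 4505 [[  18.7 -106.6   18.7]
 [  23.1   30.3   20.3]
 [  26.   106.9   24. ]]
```

View pics/w14c.png

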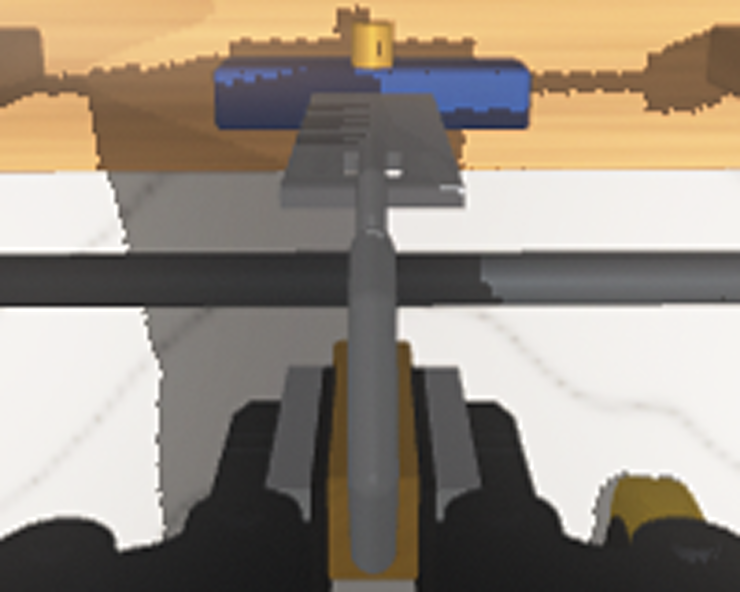

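```bash
python3 -m handwheel '[{"rotation":[0,0,0],"delta_pos":[0.0005,0.0001,-0.002],"gripper":0},{"rotation":[0,0,0],"delta_pos":[0.001,0.0002,-0.005],"gripper":0},{"rotation":[0,0,0],"delta_pos":[0.001,0.0002,-0.009],"gripper":0},{"rotation":[0,0,0],"delta_pos":[0.001,0.0002,-0.014],"gripper":0},{"rotation":[0,0,0],"delta_pos":[0.001,0.0002,-0.019],"gripper":0},{"rotation":[0,0,0],"delta_pos":[0.001,0.0002,-0.024],"gripper":0},{"rotation":[0,0,0],"delta_pos":[0.001,0.0002,-0.029],"gripper":0},{"rotation":[0,0,0],"delta_pos":[0.001,0.0002,-0.033],"gripper":0},{"rotation":[0,0,0],"delta_pos":[0.001,0.0002,-0.037],"gripper":0},{"rotation":[0,0,0],"delta_pos":[0.001,0.0002,-0.04],"gripper":0},{"rotation":[0,0,0],"delta_pos":[0.001,0.0002,-0.042],"gripper":0},{"rotation":[0,0,0],"delta_pos":[0.001,0.0002,-0.043],"gripper":0},{"rotation":[0,0,0],"delta_pos":[0.001,0.0002,-0.044],"gripper":0},{"rotation":[0,0,0],"delta_pos":[0.001,0.0002,-0.044],"gripper":0},{"rotation":[0,0,0],"delta_pos":[0.001,0.0002,-0.044],"gripper":0}]'; python3 - <<'E'
from h import *
need([.5444,.2761,.252],11.2)
shot('wrist','w15')
P,im=cloud('w15'); s=bot.observe()
cv2.imwrite('pics/w15c.png',cv2.resize(im[150:310,180:380],None,fx=3.7,fy=3.7,interpolation=cv2.INTER_CUBIC)[:600])
R=Ro.from_quat(s['tcp_rot']).as_matrix()
L=(P-s['ee_pos'])@R*1000
M=(abs(L[...,1])<110)&(abs(L[...,1])>40)&(L[...,0]>14.5)&(L[...,0]<40)&(-L[...,2]<36)&(-L[...,2]>10)
Q=L[M]; print('rod tool',len(Q),np.percentile(Q,[2,50,98],axis=0).round(1))
E
```

```text
time: 23.8
ee_pos: [0.5454, 0.2765, 0.2544]
tcp_rot: [0.995, 0.097, -0.0, 0.0]
force: [-0.8, 0.5, -3.6]
finger_gap: 0.0113
t 23.8 d [-0.001  -0.0004 -0.0024] rot [ 0.02 -0.01  0.08] F [-0.79  0.55 -3.62] T [-0.037  0.095 -0.055] gap 0.0113
rod tool 7252 [[  17.5 -104.   -25.3]
 [  22.3  -40.6  -23.6]
 [  24.9  104.   -19.6]]
```

View pics/w15c.png

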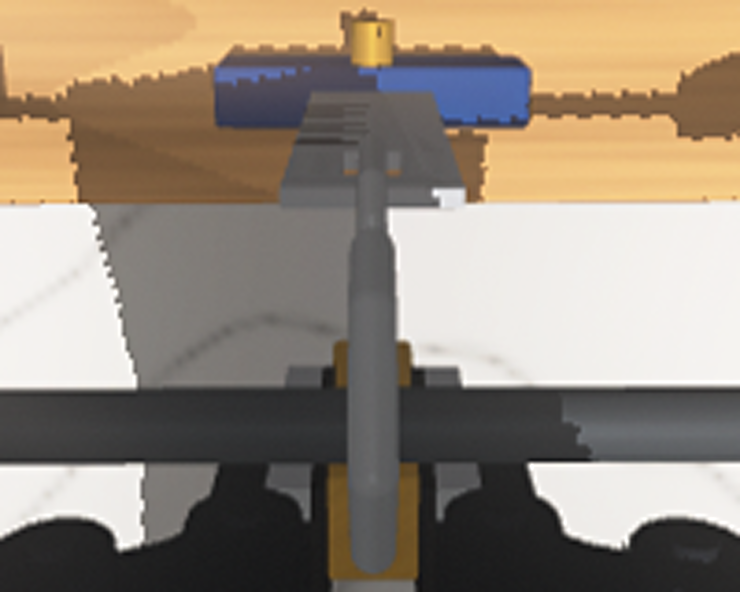

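```bash
python3 -m handwheel '[{"rotation":[0,0,0],"delta_pos":[0,0,-0.0005],"gripper":0},{"rotation":[0,0,0],"delta_pos":[0,0,-0.001],"gripper":0},{"rotation":[0,0,0],"delta_pos":[0,0,-0.0015],"gripper":0},{"rotation":[0,0,0],"delta_pos":[0,0,-0.0015],"gripper":0},{"rotation":[0,0,0],"delta_pos":[0,0,-0.0015],"gripper":0}]'; python3 -m handwheel '[{"rotation":[0,0,0],"delta_pos":[0,0,-0.0005],"gripper":0},{"rotation":[0,0,0],"delta_pos":[0,0,-0.001],"gripper":0},{"rotation":[0,0,0],"delta_pos":[0,0,-0.001],"gripper":0}]'
```

```text
time: 24.35
ee_pos: [0.5454, 0.2765, 0.2528]
tcp_rot: [0.995, 0.097, -0.0, 0.0]
force: [-0.0, -0.9, -4.1]
finger_gap: 0.0109
time: 24.65
ee_pos: [0.5455, 0.2765, 0.2519]
tcp_rot: [0.995, 0.097, 0.0, 0.0]
force: [-0.1, -0.8, -2.2]
finger_gap: 0.0108
```

```bash
python3 -m handwheel '[{"rotation":[0,0,0],"delta_pos":[0,0,-0.0004],"gripper":0},{"rotation":[0,0,0],"delta_pos":[0,0,-0.0008],"gripper":0},{"rotation":[0,0,0],"delta_pos":[0,0,-0.0008],"gripper":0}]'; python3 -c "
from h import *
need([.5444,.2761,.252],11.2)"
```

```text
time: 24.95
ee_pos: [0.5456, 0.2765, 0.2515]
tcp_rot: [0.995, 0.097, 0.0, 0.0]
force: [1.0, 0.7, 2.4]
finger_gap: 0.0107
t 24.95 d [-0.0012 -0.0004  0.0005] rot [0.01 0.06 0.08] F [0.98 0.74 2.43] T [-0.059 -0.121 -0.005] gap 0.0107
```

```bash
python3 -m handwheel '[{"rotation":[0,0,0],"delta_pos":[0,0,0.0003],"gripper":0.0},{"rotation":[0,0,0],"delta_pos":[0,0,0.0003],"gripper":0.0},{"rotation":[0,0,0],"delta_pos":[0,0,0.0003],"gripper":0.012},{"rotation":[0,0,0],"delta_pos":[0,0,0.0003],"gripper":0.014},{"rotation":[0,0,0],"delta_pos":[0,0,0.0003],"gripper":0.017},{"rotation":[0,0,0],"delta_pos":[0,0,0.0003],"gripper":0.02},{"rotation":[0,0,0],"delta_pos":[0,0,0.0003],"gripper":0.025},{"rotation":[0,0,0],"delta_pos":[0,0,0.0003],"gripper":0.03},{"rotation":[0,0,0],"delta_pos":[0,0,0.0003],"gripper":0.035},{"rotation":[0,0,0],"delta_pos":[0,0,0.0003],"gripper":0.04},{"rotation":[0,0,0],"delta_pos":[0,0,0.0003],"gripper":0.04},{"rotation":[0,0,0],"delta_pos":[0,0,0.0003],"gripper":0.04}]' 20; python3 - <<'E'
from h import *
need([.5444,.2761,.252],11.2)
shot('wrist','w16')
E
```

```text
time: 26.15
ee_pos: [0.5454, 0.2765, 0.2513]
tcp_rot: [0.995, 0.097, -0.0, 0.0]
force: [-0.9, -0.3, 0.4]
finger_gap: 0.0399
t 26.15 d [-0.001  -0.0004  0.0007] rot [ 0.03 -0.02  0.08] F [-0.89 -0.33  0.4 ] T [-0.01  -0.058  0.03 ] gap 0.0399
```

View pics/w16.png

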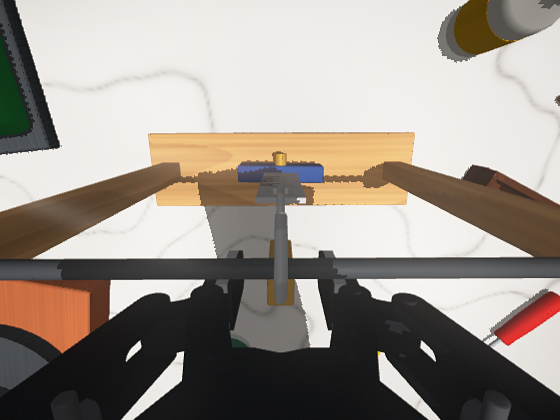

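```bash
python3 -m handwheel '[{"rotation":[0,0,0],"delta_pos":[-0.003,-0.0006,0],"gripper":0.04},{"rotation":[0,0,0],"delta_pos":[-0.01,-0.002,0],"gripper":0.04},{"rotation":[0,0,0],"delta_pos":[-0.02,-0.004,0],"gripper":0.04},{"rotation":[0,0,0],"delta_pos":[-0.032,-0.0063,0],"gripper":0.04},{"rotation":[0,0,0],"delta_pos":[-0.045,-0.009,0],"gripper":0.04},{"rotation":[0,0,0],"delta_pos":[-0.06,-0.012,0],"gripper":0.04},{"rotation":[0,0,0],"delta_pos":[-0.075,-0.015,0],"gripper":0.04},{"rotation":[0,0,0],"delta_pos":[-0.09,-0.018,0.01],"gripper":0.04},{"rotation":[0,0,0],"delta_pos":[-0.1,-0.02,0.02],"gripper":0.04},{"rotation":[0,0,0],"delta_pos":[-0.1,-0.02,0.02],"gripper":0.04},{"rotation":[0,0,0],"delta_pos":[-0.1,-0.02,0.02],"gripper":0.04},{"rotation":[0,0,0],"delta_pos":[-0.1,-0.02,0.02],"gripper":0.04},{"rotation":[0,0,0],"delta_pos":[-0.1,-0.02,0.02],"gripper":0.04},{"rotation":[0,0,0],"delta_pos":[-0.1,-0.02,0.02],"gripper":0.04}]'; python3 - <<'E'
from h import *
need([.5444,.2761,.252],11.2)
shot('wrist','w17'); shot('side','d17'); shot('scene','s17'); shot('wrist','w18')
a=cv2.imread('pics/w17.png').astype(int); b=cv2.imread('pics/w18.png').astype(int); print('moved px',(abs(a-b).max(2)>25).sum())
im=cv2.imread('pics/d17.png'); cv2.imwrite('pics/d17c.png',cv2.resize(im[190:370,180:340],None,fx=3.3,fy=3.3,interpolation=cv2.INTER_CUBIC))
E
```

```text
time: 27.6
ee_pos: [0.4457, 0.2565, 0.2707]
tcp_rot: [0.995, 0.097, -0.001, 0.0]
force: [-0.3, -0.2, 0.3]
finger_gap: 0.04
t 27.6 d [ 0.0987  0.0196 -0.0187] rot [ 0.05 -0.06  0.09] F [-0.26 -0.16  0.26] T [-0.029  0.008  0.031] gap 0.04
moved px 1096
```

View pics/w17.png

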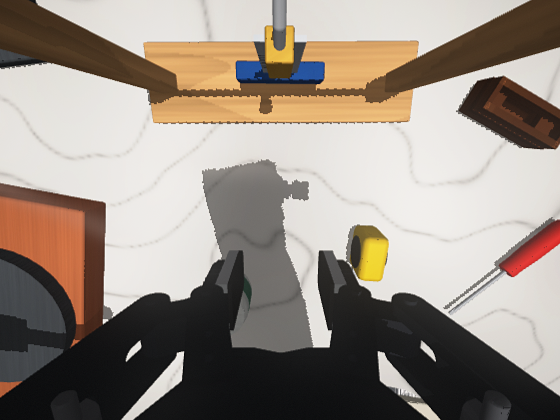

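View pics/d17c.png

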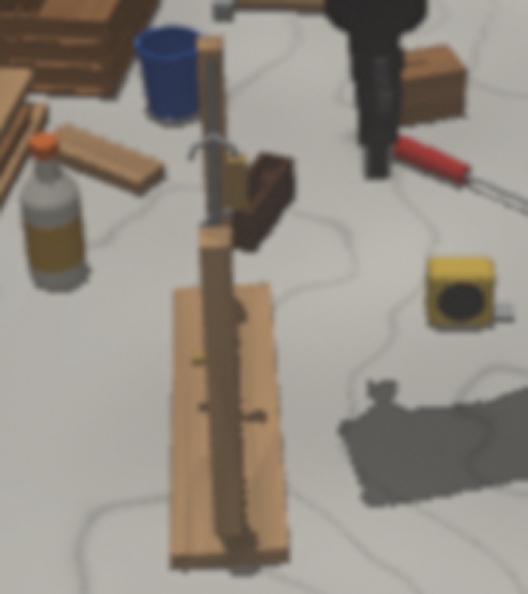

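View pics/s17.png

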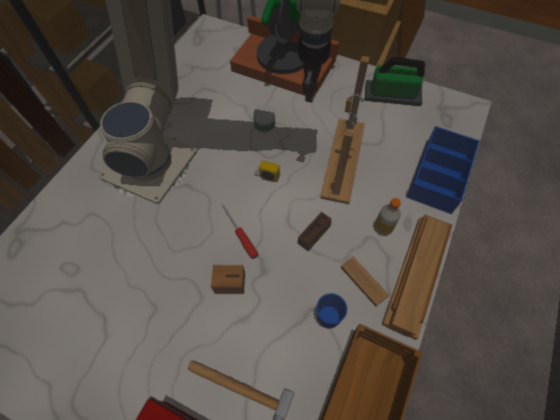

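It hangs on the rod and the bystanders haven't moved. The last wrist frames showed a slight sway, so I'll let it settle before re-checking.

```bash
for i in 1 2 3; do python3 -m handwheel '[{"rotation":[0,0,0],"delta_pos":[0,0,0],"gripper":0.04},{"rotation":[0,0,0],"delta_pos":[0,0,0],"gripper":0.04},{"rotation":[0,0,0],"delta_pos":[0,0,0],"gripper":0.04},{"rotation":[0,0,0],"delta_pos":[0,0,0],"gripper":0.04},{"rotation":[0,0,0],"delta_pos":[0,0,0],"gripper":0.04},{"rotation":[0,0,0],"delta_pos":[0,0,0],"gripper":0.04},{"rotation":[0,0,0],"delta_pos":[0,0,0],"gripper":0.04},{"rotation":[0,0,0],"delta_pos":[0,0,0],"gripper":0.04},{"rotation":[0,0,0],"delta_pos":[0,0,0],"gripper":0.04},{"rotation":[0,0,0],"delta_pos":[0,0,0],"gripper":0.04},{"rotation":[0,0,0],"delta_pos":[0,0,0],"gripper":0.04},{"rotation":[0,0,0],"delta_pos":[0,0,0],"gripper":0.04},{"rotation":[0,0,0],"delta_pos":[0,0,0],"gripper":0.04},{"rotation":[0,0,0],"delta_pos":[0,0,0],"gripper":0.04},{"rotation":[0,0,0],"delta_pos":[0,0,0],"gripper":0.04}]' | head -1; done; python3 - <<'E'
from h import *
for i in range(6):
    shot('wrist',f'x{i}'); im=cv2.imread(f'pics/x{i}.png').astype(int)
    P,_=cloud(f'x{i}'); m=(im[...,0]>90)&(im[...,0]>im[...,2]*2)&(im[...,0]>im[...,1]*1.3); m[130:]=0
    v,u=np.where(m); Q=P[m]; print(bot.observe()['time'],len(v),u.mean().round(2),v.mean().round(2),np.nanmedian(Q,0).round(4), np.nanmin(Q[:,2]).round(3))
E
```

```text
time: 29.3
time: 30.8
time: 32.3
32.35 926 281.27 70.64 [0.5692 0.2637 0.074 ] 0.072
32.4 928 281.26 70.66 [0.5692 0.264  0.074 ] 0.072
32.45 927 281.3 70.65 [0.5692 0.2642 0.0741] 0.072
32.5 926 281.27 70.64 [0.5693 0.2641 0.0741] 0.071
32.55 925 281.31 70.64 [0.5693 0.2642 0.074 ] 0.071
32.6 928 281.33 70.66 [0.5692 0.2639 0.0741] 0.072
```

View pics/x5.png

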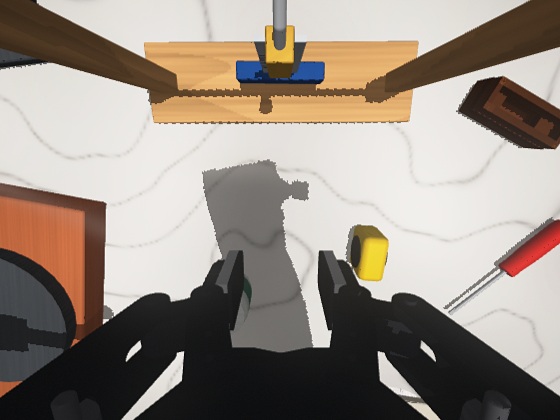

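The gauge is at rest, with its base top at z ≈ 0.074 m, so the underside is about 48 mm above the table. The robot is clear, so I'm handing in.

```bash
python3 -c "
from bench import bot
print(bot.close_job())"
```

```text
the job is handed in; nothing more can be done
None
```

The blue depth gauge is hanging on the S-hook, the hook is seated on the rail's rod near its middle, and the job is handed in. The simulator reports no verdict, so what follows is from my own checks.

- **What I did:** I took the hook by its brass block and threaded its lower end through the rule's hole. I found the rule's top by camera at about 0.167 m. I then lifted the gauge out of its rest, lowered the hook onto the rod, let go and backed away.
- **Forces:** No force reading at the ends of the moves while threading or lifting suggested a jab. When I seated the hook, it pressed on the rod with an estimated 6 N.
- **Final state:** After 4.5 s of settling, six pictures over 0.3 s showed the gauge still, to within about 0.1 pixel. Its base underside is about 48 mm above the table. The gripper is about 100 mm clear and the bystanders look undisturbed.
- **What did not go to plan:** Joint 6 reached its limit on the first approach, so I unwound it one full turn away from the gauge before carrying on. Two wrist pictures just after I let go still differed slightly, so I waited. The force reading is noisy by about ±1 N, so I relied on the pictures as well as the forces. The clock stood at about 32.6 s of the 69 s allowed.

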